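# Tug-test the watch holders on a timing bank

### The job

Check that the watches on the timing bank are firmly clipped in: turn the bank's rotary isolator switch off, then take the watch holders one after another from your left to your right, and tug each straight up with slowly rising force to about 10 newtons, keeping that pull for half a second and never going above 15. A holder that holds stays down in its socket; one that slides out before that goes upright into the wooden reject tray before you try the next. When all are tested turn the isolator on again; tip no watch over and leave the other things on the bench where they are.

Things in the scene. Friction and masses are not known exactly. Their poses are not given: they have to be found in the camera images.
- bank: the timing bank: fixed beige instrument 440 mm long (its y), 125 mm deep (its x); flat deck 50 mm high with five equal sockets in a row, 84 mm apart (y = +168, +84, 0, -84, -168 mm, x = 0). A console with five blue displays, at most 105 mm high, stands along its far side from x = +68 mm. Origin on the bench under the middle of the deck; y roughly to the robot's left.
- plat_1 (a point): middle of the floor of a socket's sprung platform (numbers follow no order of place: match by position), 66 mm above the bench at rest. A 74 x 74 mm plate on the deck carries it; lips fore and aft 13 mm high, a sprung clip 22 mm high on each y side. A sound clip holds against over 16 N; a worn one looks the same but lets the holder slide out at 2.5 to 4 N plus weight. The spring gives 2 N per mm.
- plat_2 (a point): middle of the floor of a socket's sprung platform (numbers follow no order of place: match by position), 66 mm above the bench at rest. A 74 x 74 mm plate on the deck carries it; lips fore and aft 13 mm high, a sprung clip 22 mm high on each y side. A sound clip holds against over 16 N; a worn one looks the same but lets the holder slide out at 2.5 to 4 N plus weight. The spring gives 2 N per mm.
- plat_3 (a point): middle of the floor of a socket's sprung platform (numbers follow no order of place: match by position), 66 mm above the bench at rest. A 74 x 74 mm plate on the deck carries it; lips fore and aft 13 mm high, a sprung clip 22 mm high on each y side. A sound clip holds against over 16 N; a worn one looks the same but lets the holder slide out at 2.5 to 4 N plus weight. The spring gives 2 N per mm.
- plat_4 (a point): middle of the floor of a socket's sprung platform (numbers follow no order of place: match by position), 66 mm above the bench at rest. A 74 x 74 mm plate on the deck carries it; lips fore and aft 13 mm high, a sprung clip 22 mm high on each y side. A sound clip holds against over 16 N; a worn one looks the same but lets the holder slide out at 2.5 to 4 N plus weight. The spring gives 2 N per mm.
- plat_5 (a point): middle of the floor of a socket's sprung platform (numbers follow no order of place: match by position), 66 mm above the bench at rest. A 74 x 74 mm plate on the deck carries it; lips fore and aft 13 mm high, a sprung clip 22 mm high on each y side. A sound clip holds against over 16 N; a worn one looks the same but lets the holder slide out at 2.5 to 4 N plus weight. The spring gives 2 N per mm.
- holder_1: watch on its holder, or absent. Place 1 from the robot's left (bank y = +168 mm). Black base 56 (x) x 52 (y) x 28 mm, white cushion 44 (x) x 50 (y) mm from 28 to 76 mm high, on top a steel watch to 87 mm. 0.13 to 0.20 kg. Origin under the base, axes as the bank's; seated, it is 66 mm above the bench. Grip the cushion across x, 60 mm above the origin.
- holder_2: watch on its holder, or absent. Place 2 from the robot's left (bank y = +84 mm). Black base 56 (x) x 52 (y) x 28 mm, white cushion 44 (x) x 50 (y) mm from 28 to 76 mm high, on top a steel watch to 87 mm. 0.13 to 0.20 kg. Origin under the base, axes as the bank's; seated, it is 66 mm above the bench. Grip the cushion across x, 60 mm above the origin.
- holder_3: watch on its holder, or absent. Place 3 from the robot's left (bank y = +0 mm). Black base 56 (x) x 52 (y) x 28 mm, white cushion 44 (x) x 50 (y) mm from 28 to 76 mm high, on top a steel watch to 87 mm. 0.13 to 0.20 kg. Origin under the base, axes as the bank's; seated, it is 66 mm above the bench. Grip the cushion across x, 60 mm above the origin.
- holder_4: watch on its holder, or absent. Place 4 from the robot's left (bank y = -84 mm). Black base 56 (x) x 52 (y) x 28 mm, white cushion 44 (x) x 50 (y) mm from 28 to 76 mm high, on top a steel watch to 87 mm. 0.13 to 0.20 kg. Origin under the base, axes as the bank's; seated, it is 66 mm above the bench. Grip the cushion across x, 60 mm above the origin.
- holder_5: watch on its holder, or absent. Place 5 from the robot's left (bank y = -168 mm). Black base 56 (x) x 52 (y) x 28 mm, white cushion 44 (x) x 50 (y) mm from 28 to 76 mm high, on top a steel watch to 87 mm. 0.13 to 0.20 kg. Origin under the base, axes as the bank's; seated, it is 66 mm above the bench. Grip the cushion across x, 60 mm above the origin.
- tray: loose shallow wooden reject tray with grey lining, 130 (x) x 220 (y) mm outside, rim 14 mm high and 5 mm thick, floor 5 mm thick, 0.8 kg; room for two holders side by side along its y (at y = +50 and -50 mm). Origin under its middle. It may stand left or right of the middle of the bench, in front of the bank.
- handle (a point): on the axis of the isolator's handle, 85 mm above the bench, mid-grip. A fixed grey box 110 x 110 x 52 mm, left or right of the bench's middle in front of the bank; on top a black bar handle 80 mm long, 14 mm thick, 65 to 97 mm above the bench, turning about the vertical. The frame turns with it: x along the bar, white line at the +x end.
- isolator (a joint): isolator handle angle, rad: 0 = ON as found, 1.047 = OFF (60 degrees counter-clockwise seen from above; at OFF the bar points straight away from the robot, give or take 0.3 rad). An over-centre spring of up to 0.15 N m throws it to the nearer stop from either side of the middle.
- loupe: black eye loupe, a tapered tube 38 mm across and 36 mm high; a bystander. Origin under its middle.
- blower: black rubber dust blower, 58 mm across, 95 mm high, standing on end; a bystander. Origin under its middle.
- jar: glass jar with a steel cap, 60 mm across, 65 mm high; a bystander. Origin under its middle.
- driver: screwdriver, 150 mm long, lying down; a bystander. Origin under its middle.
- partsbox: clear parts box, 70 x 100 x 24 mm; a bystander. Origin under its middle.

How it is judged:
On the way, in this order (a step that is already met when the one before it is completed fails the run):
1. the isolator is turned to OFF (value of joint isolator above 0.95 rad), for 0.2 s.
2. holder 1 from the left is proved (it and its platform drawn up together by about 3 mm or more) or, its clip having let go, stands in the reject tray (((height (world z) of holder_1 above 0.0688 m and ((horizontal distance between plat_1 and holder_1 below 0.015 m and z of plat_1 in the frame of holder_1 above -0.001 m) or (horizontal distance between plat_2 and holder_1 below 0.015 m and z of plat_2 in the frame of holder_1 above -0.001 m) or (horizontal distance between plat_3 and holder_1 below 0.015 m and z of plat_3 in the frame of holder_1 above -0.001 m) or (horizontal distance between plat_4 and holder_1 below 0.015 m and z of plat_4 in the frame of holder_1 above -0.001 m) or (horizontal distance between plat_5 and holder_1 below 0.015 m and z of plat_5 in the frame of holder_1 above -0.001 m))) or (x of holder_1 in the frame of tray between -0.045 and 0.045 m and y of holder_1 in the frame of tray between -0.09 and 0.09 m and z of holder_1 in the frame of tray below 0.012 m and angle between holder_1's own z axis and vertical below 0.12 rad and linear speed of holder_1 below 0.03 m/s and contact force between holder_1 and the fingers below 0.2 N))), for 0.25 s.
3. holder 2 from the left is proved (it and its platform drawn up together by about 3 mm or more) or, its clip having let go, stands in the reject tray (((height (world z) of holder_2 above 0.0688 m and ((horizontal distance between plat_1 and holder_2 below 0.015 m and z of plat_1 in the frame of holder_2 above -0.001 m) or (horizontal distance between plat_2 and holder_2 below 0.015 m and z of plat_2 in the frame of holder_2 above -0.001 m) or (horizontal distance between plat_3 and holder_2 below 0.015 m and z of plat_3 in the frame of holder_2 above -0.001 m) or (horizontal distance between plat_4 and holder_2 below 0.015 m and z of plat_4 in the frame of holder_2 above -0.001 m) or (horizontal distance between plat_5 and holder_2 below 0.015 m and z of plat_5 in the frame of holder_2 above -0.001 m))) or (x of holder_2 in the frame of tray between -0.045 and 0.045 m and y of holder_2 in the frame of tray between -0.09 and 0.09 m and z of holder_2 in the frame of tray below 0.012 m and angle between holder_2's own z axis and vertical below 0.12 rad and linear speed of holder_2 below 0.03 m/s and contact force between holder_2 and the fingers below 0.2 N))), for 0.25 s.
4. holder 3 from the left is proved (it and its platform drawn up together by about 3 mm or more) or, its clip having let go, stands in the reject tray (((height (world z) of holder_3 above 0.0688 m and ((horizontal distance between plat_1 and holder_3 below 0.015 m and z of plat_1 in the frame of holder_3 above -0.001 m) or (horizontal distance between plat_2 and holder_3 below 0.015 m and z of plat_2 in the frame of holder_3 above -0.001 m) or (horizontal distance between plat_3 and holder_3 below 0.015 m and z of plat_3 in the frame of holder_3 above -0.001 m) or (horizontal distance between plat_4 and holder_3 below 0.015 m and z of plat_4 in the frame of holder_3 above -0.001 m) or (horizontal distance between plat_5 and holder_3 below 0.015 m and z of plat_5 in the frame of holder_3 above -0.001 m))) or (x of holder_3 in the frame of tray between -0.045 and 0.045 m and y of holder_3 in the frame of tray between -0.09 and 0.09 m and z of holder_3 in the frame of tray below 0.012 m and angle between holder_3's own z axis and vertical below 0.12 rad and linear speed of holder_3 below 0.03 m/s and contact force between holder_3 and the fingers below 0.2 N))), for 0.25 s.
5. holder 4 from the left is proved (it and its platform drawn up together by about 3 mm or more) or, its clip having let go, stands in the reject tray (((height (world z) of holder_4 above 0.0688 m and ((horizontal distance between plat_1 and holder_4 below 0.015 m and z of plat_1 in the frame of holder_4 above -0.001 m) or (horizontal distance between plat_2 and holder_4 below 0.015 m and z of plat_2 in the frame of holder_4 above -0.001 m) or (horizontal distance between plat_3 and holder_4 below 0.015 m and z of plat_3 in the frame of holder_4 above -0.001 m) or (horizontal distance between plat_4 and holder_4 below 0.015 m and z of plat_4 in the frame of holder_4 above -0.001 m) or (horizontal distance between plat_5 and holder_4 below 0.015 m and z of plat_5 in the frame of holder_4 above -0.001 m))) or (x of holder_4 in the frame of tray between -0.045 and 0.045 m and y of holder_4 in the frame of tray between -0.09 and 0.09 m and z of holder_4 in the frame of tray below 0.012 m and angle between holder_4's own z axis and vertical below 0.12 rad and linear speed of holder_4 below 0.03 m/s and contact force between holder_4 and the fingers below 0.2 N))), for 0.25 s.
6. holder 5 from the left is proved (it and its platform drawn up together by about 3 mm or more) or, its clip having let go, stands in the reject tray (((height (world z) of holder_5 above 0.0688 m and ((horizontal distance between plat_1 and holder_5 below 0.015 m and z of plat_1 in the frame of holder_5 above -0.001 m) or (horizontal distance between plat_2 and holder_5 below 0.015 m and z of plat_2 in the frame of holder_5 above -0.001 m) or (horizontal distance between plat_3 and holder_5 below 0.015 m and z of plat_3 in the frame of holder_5 above -0.001 m) or (horizontal distance between plat_4 and holder_5 below 0.015 m and z of plat_4 in the frame of holder_5 above -0.001 m) or (horizontal distance between plat_5 and holder_5 below 0.015 m and z of plat_5 in the frame of holder_5 above -0.001 m))) or (x of holder_5 in the frame of tray between -0.045 and 0.045 m and y of holder_5 in the frame of tray between -0.09 and 0.09 m and z of holder_5 in the frame of tray below 0.012 m and angle between holder_5's own z axis and vertical below 0.12 rad and linear speed of holder_5 below 0.03 m/s and contact force between holder_5 and the fingers below 0.2 N))), for 0.25 s.
7. the isolator is turned back to ON (value of joint isolator below 0.1 rad), for 0.2 s.
At the end, for the whole second after the job is handed in: Isolator on (within 0.1 rad); every holder present is in its socket where it was (within 6 mm, 0.1 rad) or stands upright (0.12 rad), still and released on the reject tray's floor, its middle within 45 mm (tray x) and 90 mm (tray y) of the tray's (value of joint isolator below 0.1 rad and ((distance of holder_1 from where it was at the start of the episode below 0.006 m and angle between holder_1's own z axis and vertical below 0.1 rad) or (x of holder_1 in the frame of tray between -0.045 and 0.045 m and y of holder_1 in the frame of tray between -0.09 and 0.09 m and z of holder_1 in the frame of tray below 0.012 m and angle between holder_1's own z axis and vertical below 0.12 rad and linear speed of holder_1 below 0.03 m/s and contact force between holder_1 and the fingers below 0.2 N)) and ((distance of holder_2 from where it was at the start of the episode below 0.006 m and angle between holder_2's own z axis and vertical below 0.1 rad) or (x of holder_2 in the frame of tray between -0.045 and 0.045 m and y of holder_2 in the frame of tray between -0.09 and 0.09 m and z of holder_2 in the frame of tray below 0.012 m and angle between holder_2's own z axis and vertical below 0.12 rad and linear speed of holder_2 below 0.03 m/s and contact force between holder_2 and the fingers below 0.2 N)) and ((distance of holder_3 from where it was at the start of the episode below 0.006 m and angle between holder_3's own z axis and vertical below 0.1 rad) or (x of holder_3 in the frame of tray between -0.045 and 0.045 m and y of holder_3 in the frame of tray between -0.09 and 0.09 m and z of holder_3 in the frame of tray below 0.012 m and angle between holder_3's own z axis and vertical below 0.12 rad and linear speed of holder_3 below 0.03 m/s and contact force between holder_3 and the fingers below 0.2 N)) and ((distance of holder_4 from where it was at the start of the episode below 0.006 m and angle between holder_4's own z axis and vertical below 0.1 rad) or (x of holder_4 in the frame of tray between -0.045 and 0.045 m and y of holder_4 in the frame of tray between -0.09 and 0.09 m and z of holder_4 in the frame of tray below 0.012 m and angle between holder_4's own z axis and vertical below 0.12 rad and linear speed of holder_4 below 0.03 m/s and contact force between holder_4 and the fingers below 0.2 N)) and ((distance of holder_5 from where it was at the start of the episode below 0.006 m and angle between holder_5's own z axis and vertical below 0.1 rad) or (x of holder_5 in the frame of tray between -0.045 and 0.045 m and y of holder_5 in the frame of tray between -0.09 and 0.09 m and z of holder_5 in the frame of tray below 0.012 m and angle between holder_5's own z axis and vertical below 0.12 rad and linear speed of holder_5 below 0.03 m/s and contact force between holder_5 and the fingers below 0.2 N))); the robot touches nothing.
It fails at once if a socket is over-pulled: a platform drawn up more than 7 mm (14 N) (height (world z) of any of plat_1, plat_2, plat_3, plat_4, plat_5 above 0.073 m).
It fails at once if a holder is pulled while the isolator is not off (value of joint isolator below 0.5 rad and height (world z) of any of plat_1, plat_2, plat_3, plat_4, plat_5 above 0.068 m).
It fails at once if a watch is tipped over (angle between any of holder_1, holder_2, holder_3, holder_4, holder_5's own z axis and vertical above 0.7 rad).
It fails at once if another thing on the bench is shifted by more than 30 mm (distance of any of loupe, blower, jar, driver, partsbox from where it was at the start of the episode above 0.03 m).
Of holder_1, holder_2, holder_3, holder_4, holder_5 only 4 to 5 are there at a start; the rules pass over those that are not, and their reading is None.
At some moment in a run one of tray may be knocked a few centimetres aside while the robot is not near it.
It also fails if it takes over 210 s, if anything falls off the work surface, if the arm or the gripper's body presses on something with over 40 N, if the wrist force passes 120 N, or if a joint passes its speed limit or range.

### The arm

A 6-joint arm with a two-finger parallel gripper is mounted at the origin on the work surface. World frame = base frame: x ahead of the robot, y to its left, z up, the work surface at z = 0. Lengths are in m, angles in rad, forces in N, time in s.
With the tool pointing down it reaches from about 0.35 to 0.85 m from the base axis. Payload 8.1 kg.
Tool frame: the origin (TCP) lies on the centre line of the jaws, within the pads' length; the fingertips stand 22 mm ahead of it and the grasp point (between the pads) lies 3 mm ahead of it; z points along the fingers, y is the line along which they close (so a half turn about z gives the same grasp; the last joint's range is limited). The gripper opens to 93 mm and grips with 3 to 60 N. Pads are 15 mm wide; open, the fingers measure 128 mm over their backs; the gripper's body (75 mm by 188 mm) begins 65 mm behind the grasp point.
Start: joints at [1.1, 0.13, 1.488, -0, 1.523, -0.085], TCP at [0.226, 0.556, 0.241] pointing down, gripper open.
Joint ranges: [-2.96, 2.96], [-0.89, 2.26], [0.02, 2.5], [-1.34, 4.48], [0, 2.73], [-2.66, 2.66]. Speed limits (rad/s): [2.39, 2.39, 2.79, 3.14, 3.14, 3.14].

### API

Orientations are given as a rotation vector (axis times angle).
In Python, from plant import robot gives the robot as it stands.
- The arm moves only by the tool hand_motion, called after ">>>" as name(argument=value, ...), one argument or row to a line, values as JSON. Schema: {"type":"object","properties":{"segments":{"type":"string"},"grip_force":{"type":"number"},"only":{"type":"string"},"quiet":{"type":"boolean"},"lines":{"type":"string"}},"required":["segments"],"additionalProperties":false}. segments is a string of 1 to 20 rows, one to a line, with the numbers parted by commas; each row has 5 numbers: the finger opening in m, then dx, dy, dz in shares of the most that a row can go, 1 being 50 mm, then a turn about the tool's z in shares of pi/2 rad (1.0 is pi/2 rad); each row shifts and turns the commanded pose from where the row before left it, along the tool's axes as they then stand; what a row does not reach is not made up. A row lasts 1/10 s, in which the tool goes at most 0.05 m and 0.15 rad, less where a joint would pass 70% of its speed; a pose out of reach is approached as far as the arm can. The fingers move at their own pace and stop on an object; grip_force is the grip in N (left out, the last holds). Time passes only in rows, so rows that do not move let the fingers close. The tool returns the time, the measured TCP pose, the force, the opening and the grip force at its end. only (a regular expression) keeps the lines of the reply that match it, lines (a string "A,B") keeps lines A to B, and quiet returns only ok. A shift or turn number past 1, either way, is cut back to 1. Input that does not fit is refused with a message, and nothing moves.
- robot.read_state(): the state, without advancing time (a new reading comes with each control period).
- robot.read_camera(name): name is "side" or "top" or "wrist"; returns a dict with "image" (400x640x3 uint8, red, green, blue), "fx", "fy", "cx", "cy" (pixels), "R" (3x3) and "t" (3): a world point X has camera coordinates R X + t. Camera axes: x right, y down, z forward; pixel columns grow to the right and rows downward; lengths in m; the calibration is good to about 2 mm. The wrist camera is an equidistant fisheye: a pixel r from the principal point sees the ray r / f radians off the axis. A picture is of the moment at which its call begins. There is no depth.
- robot.close_job(): hands the job in; it is judged then, once.
The state is a dict: "t": time; "q": joint angles; "dq": joint speeds; "joint_torque": joint torques, N m; "tool_pos": TCP position; "orientation": TCP orientation; "force": force on the tool from outside, world axes, zero at the start; "wrist_torque": the same for the moment, N m; "opening": finger opening in m; "gripper_force": force on a finger pad.
Only numpy, scipy, OpenCV 4.12 (cv2) and the standard library are available. Lean on these libraries where they do the work, as an engineer would, in place of code of your own. Each camera call takes 0.05 s, during which the arm holds its last target. There are 200 camera calls.

## Working session

There is one attempt and no reset: what is moved stays moved. The work goes in short steps, Python scripts to look and compute and a tool call to move; the robot and the scene stay as the last step left them, time stands still between calls to the robot, and variables do not carry over. Pictures are saved under pics/ and viewed, at most 14 in all, crops included, and the job is handed in when it is done.

```bash
ls; mkdir -p pics
```

Run:
```python
from plant import robot
import cv2,numpy as np
s=robot.read_state();print({k:np.round(v,3) for k,v in s.items()})
for n in("top","side"):
    c=robot.read_camera(n);cv2.imwrite(f"pics/{n}0.png",c["image"][:,:,::-1])
    print(n,c["fx"],c["cx"],c["cy"],np.round(c["R"],3).tolist(),np.round(c["t"],3))
```

```text
pics
plant.py
{'t': np.float64(0.0), 'q': array([ 1.1  ,  0.131,  1.489, -0.   ,  1.523, -0.085]), 'dq': array([-0.   , -0.003, -0.001,  0.001, -0.001,  0.001]), 'joint_torque': array([ 1.0000e-03, -5.5984e+01, -4.9176e+01,  7.7000e-02,  3.5000e-02,
       -0.0000e+00]), 'tool_pos': array([0.226, 0.555, 0.24 ]), 'orientation': array([-6.020e-01, -3.083e+00,  3.000e-03]), 'force': array([ 0.474, -0.109,  0.864]), 'wrist_torque': array([ 0.014, -0.03 ,  0.068]), 'gripper_force': np.float64(0.0), 'opening': np.float64(0.093)}
top 516.103685340762 317.6931403367753 207.76227697290568 [[-0.006, -1.0, -0.021], [-0.985, 0.01, -0.174], [0.175, 0.019, -0.984]] [0.02  0.579 1.284]
side 429.7304774710549 318.29221694766073 200.63715068112674 [[-0.992, -0.125, 0.016], [-0.097, 0.676, -0.73], [0.081, -0.726, -0.683]] [0.572 0.104 1.207]
```

View pics/top0.png

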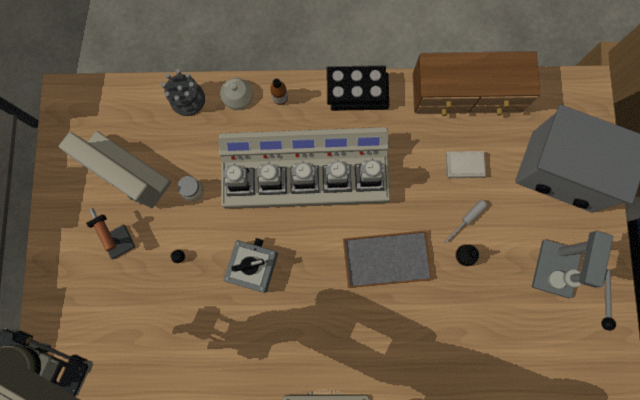

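View pics/side0.png

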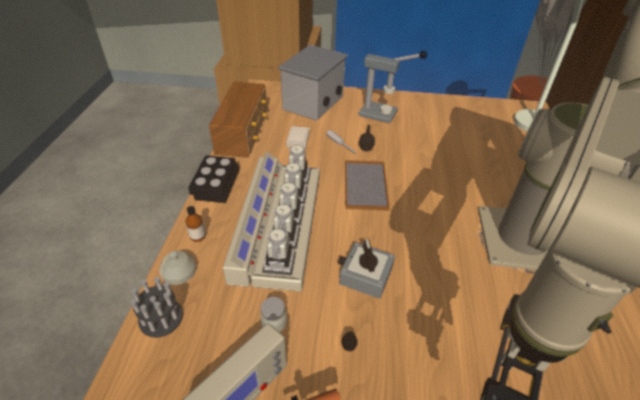

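The top view shows all five holders at about (237..371, 175). The isolator is at (250,266), left of the middle, with the white end of its handle pointing right. The tray is at (388,260), the jar at (189,187), the loupe at (178,256), the blower at (467,255) and the parts box at (466,164). The side view agrees. Next I'll get rough positions and write helpers.

Create h.py:
```python
from plant import robot
import cv2,numpy as np
from scipy.spatial.transform import Rotation as Ro
def cam(n,save=None):
    c=robot.read_camera(n); c["n"]=n; c["R"]=np.array(c["R"]);c["t"]=np.array(c["t"])
    if save: cv2.imwrite(f"pics/{save}.png",c["image"][:,:,::-1])
    return c
def ray(c,p):
    x=(p[0]-c["cx"])/c["fx"];y=(p[1]-c["cy"])/c["fy"]
    if c["n"]=="wrist":
        r=np.hypot(x,y)+1e-12;d=np.array([x/r*np.sin(r),y/r*np.sin(r),np.cos(r)])
    else: d=np.array([x,y,1.])
    d=c["R"].T@d
    return -c["R"].T@c["t"],d/np.linalg.norm(d)
def plane(c,p,z):
    o,d=ray(c,p);return o+d*(z-o[2])/d[2]
def proj(c,X):
    v=c["R"]@np.array(X)+c["t"]
    if c["n"]=="wrist":
        s=np.hypot(v[0],v[1])+1e-12;th=np.arctan2(s,v[2]);x,y=v[0]/s*th,v[1]/s*th
    else: x,y=v[0]/v[2],v[1]/v[2]
    return np.array([c["cx"]+c["fx"]*x,c["cy"]+c["fy"]*y])
def tri(obs):
    A=np.zeros((3,3));b=np.zeros(3)
    for c,p in obs:
        o,d=ray(c,p);M=np.eye(3)-np.outer(d,d);A+=M;b+=M@o
    return np.linalg.solve(A,b)
def go(X,yaw=None):
    """yaw = world angle of tool y (closing line), mod pi. prints turn and deltas in tool axes after the turn"""
    s=robot.read_state();R=Ro.from_rotvec(s["orientation"]).as_matrix()
    y0=np.arctan2(R[1,1],R[0,1]);turn=0
    if yaw is not None:
        turn=-((yaw-y0+np.pi/2)%np.pi-np.pi/2)
    R2=R@Ro.from_rotvec([0,0,turn]).as_matrix()
    d=R2.T@(np.array(X)-s["tool_pos"])
    print("yaw",round(y0,3),"turn",round(turn,4),"q6",np.round(s["q"][5],2),"d after turn",np.round(d,4),"tilt z",np.round(R[:2,2],4))
```

Run:
```python
from h import *
c=cam("top");
for nm,p,z in [("h1",(237,172),.15),("h3",(303,171),.15),("h5",(372,168),.15),("box",(250,266),.07),("handle",(248,266),.097),("tray",(388,260),.014),("tray c",(345,241),.014),("",(425,235),.014),("",(431,280),.014),("",(349,287),.014)]:
    print(nm,np.round(plane(c,p,z),3))
k=cam("wrist");print(k["fx"],k["cx"],k["cy"],np.round(-k["R"].T@k["t"],3),np.round(k["R"],2).tolist())
im=c["image"][220:310,200:300];im=cv2.resize(im,None,fx=6,fy=6,interpolation=cv2.INTER_CUBIC);cv2.imwrite("pics/iso.png",im[:,:,::-1])
go([.6,.2,.35],0)
```

```text
h1 [0.652 0.209 0.15 ]
h3 [0.653 0.048 0.15 ]
h5 [ 0.658 -0.119  0.15 ]
box [0.43  0.185 0.07 ]
handle [0.428 0.186 0.097]
tray [ 0.446 -0.167  0.014]
tray c [ 0.497 -0.056  0.014]
 [ 0.511 -0.266  0.014]
 [ 0.394 -0.276  0.014]
 [ 0.377 -0.064  0.014]
309.70691628693146 324.11848425766027 191.96772525128392 [0.151 0.585 0.384] [[0.38, 0.93, -0.0], [0.89, -0.36, 0.29], [0.26, -0.11, -0.96]]
yaw 1.185 turn 1.185 q6 -0.09 d after turn [-0.3557  0.3744 -0.1098] tilt z [-0.0005 -0.001 ]
```

View pics/iso.png

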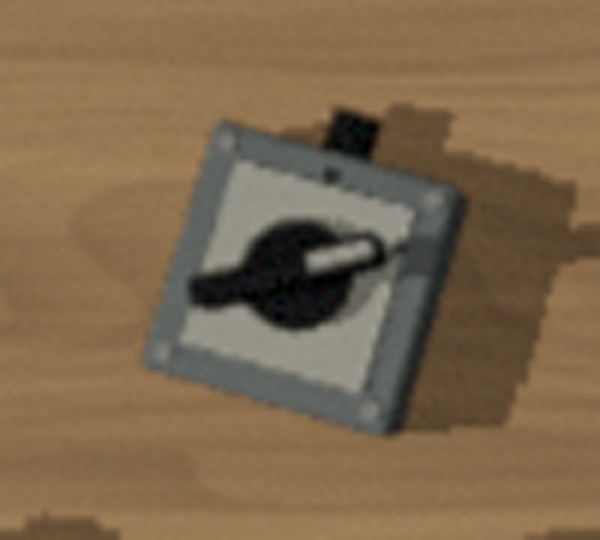

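The rows are not in the units I measure in: shifts go in shares of 50 mm and turns go in shares of pi/2 rad. I convert before sending: 0.14 rad / 1.5708 = 0.0891.

>>> hand_motion(
  segments="0.093,0,0,0,0.0891\n0.093,0,0,0,0.0891\n0.093,0,0,0,0.0891\n0.093,0,0,0,0.0891\n0.093,0,0,0,0.0891\n0.093,0,0,0,0.0891\n0.093,0,0,0,0.0732\n0.093,0,0,0,0",
)

```text
t: 1.0
tool_pos: [0.2257, 0.5558, 0.2404]
orientation: [1.954, 2.46, -0.001]
force: [0.0, 0.4, -0.3]
opening: 0.0927
gripper_force: 0.0
```

```bash
python3 -c "
from h import *
go([.43,.187,.25],.23)"
```

```text
yaw 0.228 turn -0.0018 q6 0.87 d after turn [-0.4057  0.1148 -0.0095] tilt z [-0.0002 -0.0004]
```

Scaled: -0.045 m is -0.9, 0.0115 m is 0.23.

>>> hand_motion(
  segments="0.093,-0.8,0.23,0,0\n0.093,-0.8,0.23,0,0\n0.093,-0.8,0.23,0,0\n0.093,-0.8,0.23,0,0\n0.093,-0.8,0.23,0,0\n0.093,-0.8,0.23,0,0\n0.093,-0.8,0.23,0,0\n0.093,-0.8,0.23,0,0\n0.093,-0.8,0.23,0,0\n0.093,-0.9,0.23,0,0\n0.093,0,0,0,0\n0.093,0,0,0,0",
)

```text
t: 2.2
tool_pos: [0.4303, 0.187, 0.2406]
orientation: [-1.952, -2.461, -0.0]
force: [0.2, 0.4, -0.2]
opening: 0.0932
gripper_force: 0.0
```

```bash
python3 -c "
from h import *
c=cam('wrist','w1');np.savez('w1.npz',**c)
print(proj(c,[.428,.187,.097]))
go([.43,.187,.25],.23)"
```

```text
[323.08210884 185.08984225]
yaw 0.231 turn 0.001 q6 0.07 d after turn [-0.0009 -0.0001 -0.0094] tilt z [-0.0003  0.0005]
```

View pics/w1.png

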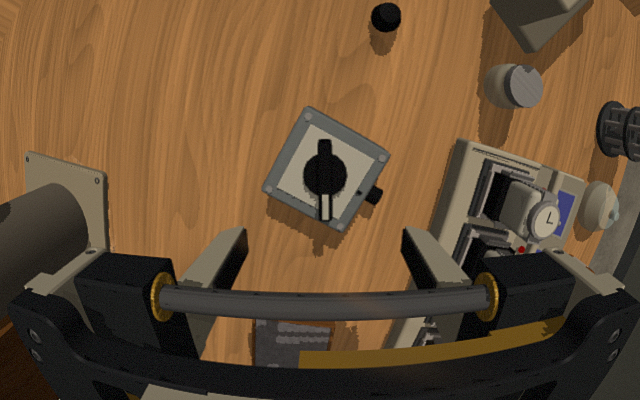

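The wrist view shows the handle bar running from (324,140) to (325,222), with its white end toward the gripper. It's nearly aligned with the jaw plane.

Run:
```python
from h import *
c=dict(np.load('w1.npz'));c['n']='wrist'
g=cv2.cvtColor(c['image'],cv2.COLOR_RGB2GRAY)
print("row: dark-extents"); 
for r in (145,150,200,205): 
    x=np.where(g[r,300:350]<50)[0]+300;print(r,x.min(),x.max())
col=np.where(g[120:250,325]<50)[0]+120;print(col.min(),col.max())
t=robot.read_camera("top");t['n']='top'
A=plane(c,(323.5,140),.097);B=plane(c,(325,221),.097);M=(A+B)/2
print(A,B,M,"len",np.linalg.norm(A-B),"yaw",np.arctan2(*(B-A)[[1,0]]))
a=tri([(c,(323.5,140)),(t,(231.7,268.3))]);b=tri([(c,(325,221)),(t,(264.2,260.8))]);print(a,b)
go([M[0],M[1],.082],np.arctan2(*(B-A)[[1,0]])+np.pi/2)
```

```text
row: dark-extents
145 318 331
150 318 331
200 319 331
205 319 331
139 221
[0.41851914 0.22954862 0.097     ] [0.43827443 0.15118663 0.097     ] [0.42839678 0.19036763 0.097     ] len 0.08081381848392089 yaw -1.32383935385092
[0.42101773 0.22811691 0.08729673] [0.44014759 0.14745823 0.08749218]
yaw 0.232 turn -0.0149 q6 0.07 d after turn [ 0.002  -0.0008  0.1586] tilt z [-0.0003  0.0004]
```

Scaled: 0.04 m is 0.8, 0.002 m is 0.04, -0.015 rad / 1.5708 = -0.0095.

>>> hand_motion(
  segments="0.05,0.04,-0.02,0,-0.0095\n0.05,0,0,0.8,0\n0.05,0,0,0.8,0\n0.05,0,0,0.8,0\n0.05,0,0,0.572,0\n0.05,0,0,0,0\n0.005,0,0,0,0\n0.005,0,0,0,0\n0.005,0,0,0,0\n0.005,0,0,0,0\n0.005,0,0,0,0\n0.005,0,0,0,0",
  grip_force=15,
)

```text
t: 3.5
tool_pos: [0.43, 0.19, 0.0928]
orientation: [1.932, 2.475, 0.005]
force: [6.1, 3.1, -3.2]
opening: 0.0138
gripper_force: 15.0
```

```bash
python3 -c "
from h import *
go([.4284,.1904,.092],None)"
```

```text
yaw 0.245 turn 0 q6 0.06 d after turn [ 0.0008 -0.0015  0.0008] tilt z [0.0034 0.0012]
```

Scaled: -0.11 rad / 1.5708 = -0.07.

>>> hand_motion(
  segments="0.005,0,0,0,-0.07\n0.005,0,0,0,-0.07\n0.005,0,0,0,-0.07\n0.005,0,0,0,-0.07\n0.005,0,0,0,-0.07\n0.005,0,0,0,-0.07\n0.005,0,0,0,-0.07\n0.005,0,0,0,-0.07\n0.005,0,0,0,-0.07\n0.005,0,0,0,-0.0382\n0.005,0,0,0,0\n0.05,0,0,0,0\n0.05,0,0,0,0\n0.05,0,0,0,0",
)

```text
t: 4.9
tool_pos: [0.4283, 0.1894, 0.0919]
orientation: [-0.433, -3.111, 0.001]
force: [-0.8, -0.4, -0.7]
opening: 0.0332
gripper_force: 0.0
```

```bash
python3 -c "
from h import *
go([.4284,.1904,.092],None)"
```

```text
yaw 1.294 turn 0 q6 -0.99 d after turn [ 0.0002  0.001  -0.0001] tilt z [-0.0007 -0.0003]
```

Scaled: -0.045 m is -0.9, -0.03 m is -0.6, 0.14 rad / 1.5708 = 0.0891.

>>> hand_motion(
  segments="0.093,0,0,-0.6,0\n0.093,0,0,-0.8,0\n0.093,0,0,-0.9,0\n0.093,0,0,-0.9,0\n0.093,0,0,-0.9,0.0891\n0.093,0,0,0,0.0891\n0.093,0,0,0,0.0891\n0.093,0,0,0,0.0891\n0.093,0,0,0,0.0891\n0.093,0,0,0,0.0891\n0.093,0,0,0,0.0891\n0.093,0,0,0,0.0891\n0.093,0,0,0,0.0891\n0.093,0,0,0,0",
)

```text
t: 6.3
tool_pos: [0.4284, 0.1894, 0.2968]
orientation: [-2.185, -2.257, 0.001]
force: [-0.2, 1.2, -0.3]
opening: 0.0933
gripper_force: 0.0
```

```bash
python3 -c "
from h import *
c=cam('wrist','w2')
go([.65,.20,.30],.018);go([.65,.02,.30],.018)"
```

```text
yaw 0.038 turn 0.0197 q6 0.27 d after turn [ 0.0066  0.2217 -0.0033] tilt z [-0.0005 -0.0002]
yaw 0.038 turn 0.0197 q6 0.27 d after turn [-0.1734  0.2185 -0.0032] tilt z [-0.0005 -0.0002]
```

View pics/w2.png

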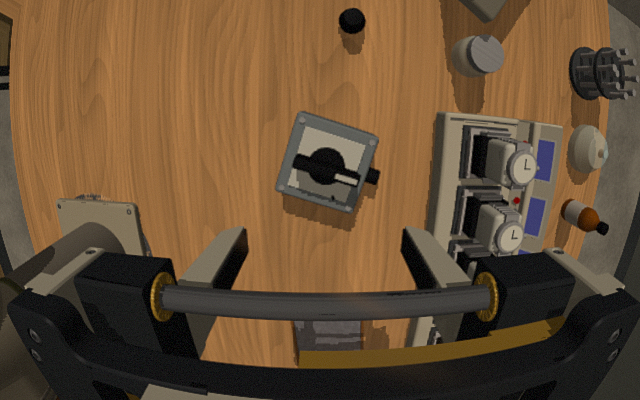

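The isolator is now OFF: its white end is at (360,185), pointing toward the bank. Next I'll move over holder 1.

Scaled: 0.044 m is 0.88, 0.003 m is 0.06, 0.02 rad / 1.5708 = 0.0127.

>>> hand_motion(
  segments="0.093,0,0,-0.4,0.0127\n0.093,0.02,0.88,-0.4,0\n0.093,0.02,0.88,0,0\n0.093,0.02,0.88,0,0\n0.093,0.02,0.88,0,0\n0.093,0.06,0.88,0,0\n0.093,0,0,0,0\n0.093,0,0,0,0",
)

```text
t: 7.15
tool_pos: [0.6488, 0.1996, 0.3342]
orientation: [-2.2, -2.239, 0.006]
force: [-0.3, -0.1, 0.4]
opening: 0.0929
gripper_force: 0.0
```

```bash
python3 -c "
from h import *
c=cam('wrist','w3');np.savez('w3.npz',**c)
go([.65,.02,.33],.018)"
```

```text
yaw 0.017 turn -0.0006 q6 0.21 d after turn [-0.1798 -0.0014  0.0063] tilt z [-0.0016 -0.0003]
```

View pics/w3.png

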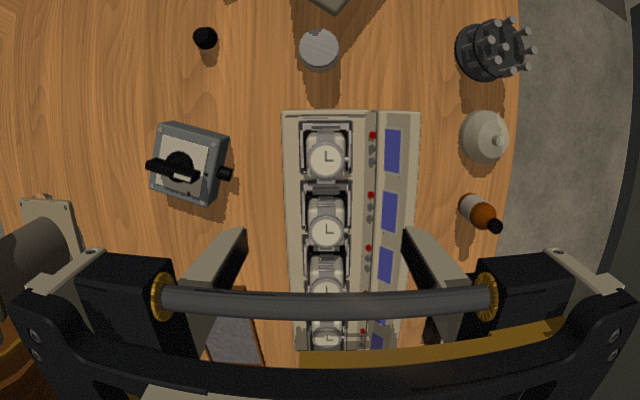

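The wrist view shows the watch faces at (325,157), (326,229) and (326,290), and the bank's left-front corner at (282,111). I'll take a second, shifted view to triangulate.

Scaled: -0.045 m is -0.9.

>>> hand_motion(
  segments="0.093,-0.9,0,0,0\n0.093,-0.9,0,0,0\n0.093,-0.9,0,0,0\n0.093,-0.9,0,0,0\n0.093,0,0,0,0\n0.093,0,0,0,0",
)

```text
t: 7.8
tool_pos: [0.6504, 0.0192, 0.3394]
orientation: [2.204, 2.236, 0.004]
force: [-0.6, 1.1, -0.5]
opening: 0.0928
gripper_force: 0.0
```

Create w.py:
```python
from h import *
def faces(c):
    g=cv2.medianBlur(cv2.cvtColor(c['image'],cv2.COLOR_RGB2GRAY),3)[:285]
    h=cv2.HoughCircles(g,cv2.HOUGH_GRADIENT,1,35,param1=120,param2=18,minRadius=10,maxRadius=24)
    return h[0] if h is not None else []
```

Run:
```python
from w import *
a=dict(np.load('w3.npz'));a['n']='wrist'
c=cam('wrist','w4');np.savez('w4.npz',**c)
for k in(a,c):
    for x,y,r in faces(k):
        if 240<x<400: print(np.round([x,y,r],1),np.round(plane(k,(x,y),.15),4))
    print()
t=cam('top');g=cv2.cvtColor(t['image'],cv2.COLOR_RGB2GRAY)
```

```text
[318.5  46.5  18.8] [0.6386 0.338  0.15  ]
[325.5 149.5  22.3] [0.6478 0.228  0.15  ]
[325.5 232.5  13.2] [0.6495 0.1316 0.15  ]

[325.5  69.5  15.2] [0.6497 0.1336 0.15  ]
[326.5 147.5  15.8] [0.652  0.0492 0.15  ]
[327.5 220.5  14.4] [ 0.6545 -0.0357  0.15  ]
[330.5 260.5  16.7] [ 0.6591 -0.0887  0.15  ]
```

View pics/w4.png

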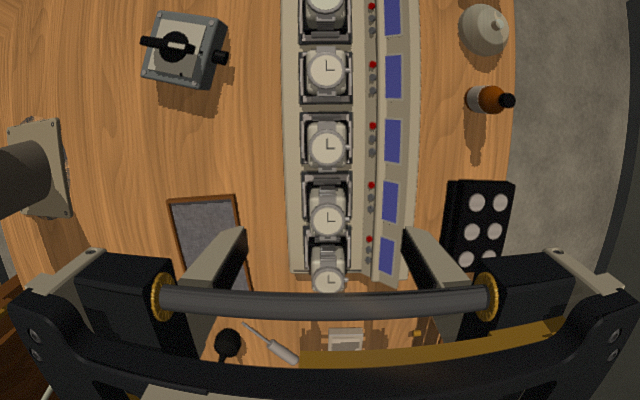

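Displays and faces are clear in this view, and the tray corners at (168,198) and (233,195) can be seen. I'll use the blue displays for the bank's yaw and triangulate the faces.

Run:
```python
from w import *
K=[]
for f in('w3','w4'):
    c=dict(np.load(f+'.npz'));c['n']='wrist';K.append(c)
def blue(c):
    m=cv2.inRange(cv2.cvtColor(c['image'],cv2.COLOR_RGB2HSV),(110,80,50),(130,255,255))
    n,_,s,ce=cv2.connectedComponentsWithStats(m);return [(ce[i],s[i,4]) for i in range(1,n) if s[i,4]>40]
B=[blue(c) for c in K]
for b in B: print([(np.round(p,1).tolist(),int(a)) for p,a in b])
P=[plane(K[0],p,.09) for p,a in B[0]]+[plane(K[1],p,.09) for p,a in B[1]]
print(np.round(P,4))
def face(c,p):  # refine: bright disc centroid about p
    g=cv2.cvtColor(c['image'],cv2.COLOR_RGB2GRAY);e=cv2.Canny(g,60,150)
    h=cv2.HoughCircles(cv2.medianBlur(g,3)[p[1]-24:p[1]+24,p[0]-24:p[0]+24],cv2.HOUGH_GRADIENT,1,40,param1=120,param2=8,minRadius=12,maxRadius=19)
    return h[0][0]+[p[0]-24,p[1]-24,0]
for a,b in [((326,229),(325,70)),((326,290),(327,147))]:
    fa,fb=face(K[0],a),face(K[1],b);print(fa,fb,tri([(K[0],fa),(K[1],fb)]))
fa=face(K[0],(325,157));print(fa,plane(K[0],fa,.15))
t=cam('top');bt=sorted(blue(t),key=lambda q:q[0][0]);Q=[plane(t,p,.09) for p,a in bt];print(np.round(Q,4))
for q in B[1][:3]+B[1][3:]:
    pass
```

```text
[([391.9, 150.2], 607), ([388.9, 211.3], 520), ([384.8, 264.5], 406), ([376.2, 341.7], 134)]
[([391.7, 16.7], 512), ([393.0, 76.4], 630), ([392.1, 140.4], 605), ([389.6, 201.3], 524), ([385.9, 255.4], 415)]
[[ 0.7332  0.2202  0.09  ]
 [ 0.7353  0.1369  0.09  ]
 [ 0.7373  0.054   0.09  ]
 [ 0.7406 -0.1025  0.09  ]
 [ 0.7333  0.2144  0.09  ]
 [ 0.7356  0.1347  0.09  ]
 [ 0.7375  0.0517  0.09  ]
 [ 0.7397 -0.0313  0.09  ]
 [ 0.7418 -0.1143  0.09  ]]
[325.5        232.5         13.60000038] [325.5         69.5         15.19999981] [0.64960285 0.1331988  0.15355329]
[326.5 296.5  14.5] [326.5        147.5         15.80000019] [0.65204132 0.05140147 0.16516813]
[325.5        159.5         14.89999962] [0.64798682 0.21707449 0.15      ]
[[ 0.7361  0.2191  0.09  ]
 [ 0.7379  0.12    0.09  ]
 [ 0.7447 -0.1158  0.09  ]]
```

```bash
python3 -c "
from h import *
go([.6477,.217,.129],.025)"
```

```text
yaw 0.017 turn -0.0078 q6 -0.06 d after turn [0.1956 0.0015 0.2093] tilt z [0.0017 0.0003]
```

Scaled: 0.045 m is 0.9, 0.04 m is 0.8, -0.008 rad / 1.5708 = -0.0051.

>>> hand_motion(
  segments="0.075,0.8,0,0,-0.0051\n0.075,0.8,0,0,0\n0.075,0.8,0,0,0\n0.075,0.8,0,0,0\n0.075,0.712,0.03,0,0\n0.075,0,0,0.9,0\n0.075,0,0,0.9,0\n0.075,0,0,0.9,0\n0.075,0,0,0.4,0\n0.075,0,0,0,0\n0.075,0,0,0,0",
)

```text
t: 9.05
tool_pos: [0.6483, 0.2167, 0.1829]
orientation: [2.194, 2.249, 0.001]
force: [-0.0, -0.6, 0.5]
opening: 0.0756
gripper_force: 0.0
```

```bash
python3 -c "
from h import *
go([.6477,.217,.129],.025)
c=cam('wrist','w5');im=c['image'];cv2.imwrite('pics/w5.png',im[60:330,120:520,::-1])"
```

```text
yaw 0.025 turn -0.0002 q6 0.22 d after turn [ 0.0003 -0.0006  0.0539] tilt z [0.0004 0.0003]
```

View pics/w5.png

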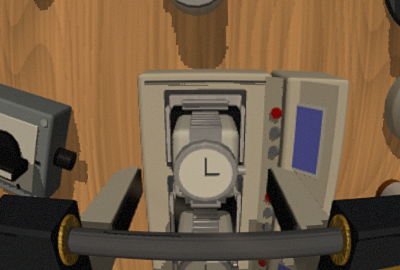

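The face is at about (327,230) in the full image, midway between the fingers to about 1 mm. Now I'll descend and grip.

Scaled: 0.02 m is 0.4, 0.0139 m is 0.278.

>>> hand_motion(
  segments="0.075,0,0,0.4,0\n0.075,0,0,0.4,0\n0.075,0,0,0.278,0\n0.075,0,0,0,0\n0.075,0,0,0,0",
)

```text
t: 9.6
tool_pos: [0.6491, 0.2157, 0.1295]
orientation: [2.195, 2.246, 0.002]
force: [0.5, 0.1, -0.0]
opening: 0.0751
gripper_force: 0.0
```

>>> hand_motion(
  segments="0.03,0,0,0,0\n0.03,0,0,0,0\n0.03,0,0,0,0\n0.03,0,0,0,0\n0.03,0,0,0,0\n0.03,0,0,0,0\n0.03,0,0,0,0",
  grip_force=30,
)

```text
t: 10.3
tool_pos: [0.6488, 0.2155, 0.1285]
orientation: [2.195, 2.247, 0.001]
force: [1.5, -1.0, 2.2]
opening: 0.0438
gripper_force: 30.0
```

Scaled: -0.0003 m is -0.006.

>>> hand_motion(
  segments="0.03,0,0,-0.006,0\n0.03,0,0,-0.006,0\n0.03,0,0,-0.006,0\n0.03,0,0,-0.006,0\n0.03,0,0,-0.006,0\n0.03,0,0,-0.006,0\n0.03,0,0,-0.006,0\n0.03,0,0,-0.006,0\n0.03,0,0,0,0",
)

```text
t: 11.2
tool_pos: [0.6488, 0.2154, 0.13]
orientation: [2.196, 2.247, 0.0]
force: [6.1, 0.7, -6.2]
opening: 0.0437
gripper_force: 30.0
```

>>> hand_motion(
  segments="0.03,0,0,-0.006,0\n0.03,0,0,-0.006,0\n0.03,0,0,-0.006,0\n0.03,0,0,-0.006,0\n0.03,0,0,0,0",
)

```text
t: 11.7
tool_pos: [0.6488, 0.2154, 0.1308]
orientation: [2.196, 2.247, 0.0]
force: [7.9, 0.7, -7.7]
opening: 0.0436
gripper_force: 30.0
```

Scaled: 0.0004 m is 0.008, -0.0003 m is -0.006.

>>> hand_motion(
  segments="0.03,0,0.008,-0.006,0\n0.03,0,0.008,-0.006,0\n0.03,0,0.008,-0.006,0\n0.03,0,0,-0.006,0\n0.03,0,0,-0.006,0\n0.03,0,0,0,0",
)

```text
t: 12.3
tool_pos: [0.649, 0.2154, 0.1324]
orientation: [-2.195, -2.246, 0.002]
force: [2.5, 1.4, -10.5]
opening: 0.0441
gripper_force: 30.0
```

```bash
python3 -c "
from h import *
s=robot.read_state();print(s['force'],s['wrist_torque'],s['tool_pos'])"
```

```text
[  2.46915808   1.38095653 -10.50547226] [ 0.09775667 -0.51304689  0.02176679] [0.64899787 0.21535799 0.13237605]
```

>>> hand_motion(
  segments="0.03,0,0,0,0\n0.03,0,0,0,0\n0.03,0,0,0,0\n0.03,0,0,0,0\n0.03,0,0,0,0\n0.03,0,0,0,0",
)

```text
t: 12.9
tool_pos: [0.649, 0.2154, 0.1328]
orientation: [-2.195, -2.246, 0.002]
force: [-2.2, 0.1, -12.3]
opening: 0.044
gripper_force: 30.0
```

>>> hand_motion(
  segments="0.03,0,0,0.012,0\n0.03,0,0,0.012,0\n0.03,0,0,0.012,0\n0.03,0,-0.006,0.012,0\n0.03,0,-0.006,0.012,0\n0.03,0,-0.006,0.012,0\n0.03,0,0,0.012,0\n0.03,0,0,0.01,0\n0.03,0,0,0,0\n0.03,0,0,0,0",
)

```text
t: 13.9
tool_pos: [0.649, 0.2155, 0.1292]
orientation: [2.196, 2.247, 0.001]
force: [-6.7, -0.1, -3.5]
opening: 0.0439
gripper_force: 30.0
```

Scaled: -0.0005 m is -0.01.

>>> hand_motion(
  segments="0.03,0,-0.01,0.01,0\n0.03,0,0,0,0\n0.03,0,0,0,0\n0.03,0,0,0,0\n0.03,0,0,0,0",
)

```text
t: 14.4
tool_pos: [0.6489, 0.2154, 0.1286]
orientation: [2.195, 2.246, 0.002]
force: [-2.0, -0.2, -2.4]
opening: 0.044
gripper_force: 30.0
```

>>> hand_motion(
  segments="0.075,0,0,0,0\n0.075,0,0,0,0\n0.075,0,0,0,0\n0.075,0,0,0,0",
)

```text
t: 14.8
tool_pos: [0.6489, 0.2155, 0.1287]
orientation: [2.195, 2.246, 0.002]
force: [-1.0, -0.0, 0.5]
opening: 0.0716
gripper_force: 0.0
```

```bash
python3 -c "
from h import *
go([.6477+.0021,.217-.084,.129],.025)"
```

```text
yaw 0.023 turn -0.0021 q6 0.22 d after turn [-0.0825 -0.0011 -0.0004] tilt z [0.0014 0.0003]
```

Scaled: -0.042 m is -0.84, -0.041 m is -0.82, -0.002 rad / 1.5708 = -0.0013.

>>> hand_motion(
  segments="0.075,0,0,-0.4,0\n0.075,0,0,-0.7,0\n0.075,-0.84,0,0,-0.0013\n0.075,-0.82,0,0,0\n0.075,0,0,0,0\n0.075,0,0,0.4,0\n0.075,0,0,0.692,0\n0.075,0,0,0,0\n0.075,0,0,0,0",
)

```text
t: 15.7
tool_pos: [0.6495, 0.1328, 0.1279]
orientation: [-2.192, -2.248, 0.003]
force: [-0.4, -0.4, -0.5]
opening: 0.0748
gripper_force: 0.0
```

>>> hand_motion(
  segments="0.03,0,0,0,0\n0.03,0,0,0,0\n0.03,0,0,0,0\n0.03,0,0,0,0\n0.03,0,0,0,0\n0.03,0,0,0,0\n0.03,0,0,0,0",
  grip_force=30,
)

```text
t: 16.4
tool_pos: [0.6508, 0.1325, 0.1292]
orientation: [2.193, 2.248, 0.002]
force: [1.0, 0.1, 4.5]
opening: 0.0438
gripper_force: 30.0
```

Scaled: -0.0003 m is -0.006, 0.0002 m is 0.004.

>>> hand_motion(
  segments="0.03,0,0,-0.006,0\n0.03,0,0,-0.006,0\n0.03,0,0,-0.006,0\n0.03,0,0,-0.006,0\n0.03,0,0.004,-0.006,0\n0.03,0,0.004,-0.006,0\n0.03,0,0.004,-0.006,0\n0.03,0,0,-0.006,0\n0.03,0,0,0,0\n0.03,0,0,0,0\n0.03,0,0,0,0",
)

```text
t: 17.5
tool_pos: [0.6503, 0.1324, 0.1303]
orientation: [-2.193, -2.248, 0.002]
force: [-1.2, 0.5, -3.9]
opening: 0.0438
gripper_force: 30.0
```

>>> hand_motion(
  segments="0.03,0,0,-0.006,0\n0.03,0,0,-0.006,0\n0.03,0,0,-0.006,0\n0.03,0,0,-0.006,0\n0.03,0,0,0,0\n0.03,0,0,0,0\n0.03,0,0,0,0",
)

```text
t: 18.2
tool_pos: [0.651, 0.1325, 0.1321]
orientation: [2.193, 2.249, 0.0]
force: [-1.3, 0.0, -3.9]
opening: 0.044
gripper_force: 30.0
```

Scaled: -0.0003 m is -0.006.

>>> hand_motion(
  segments="0.03,0,0,-0.006,0\n0.03,0,0,-0.006,0\n0.03,0,0,-0.006,0\n0.03,0,0,-0.006,0\n0.03,0,0,-0.006,0\n0.03,0,0,0,0\n0.03,0,0,0,0\n0.03,0,0,0,0",
)

```text
t: 19.0
tool_pos: [0.651, 0.1325, 0.1336]
orientation: [2.193, 2.249, 0.0]
force: [0.1, 0.2, -3.2]
opening: 0.0435
gripper_force: 30.0
```

>>> hand_motion(
  segments="0.03,0,0,-0.008,0\n0.03,0,0,-0.008,0\n0.03,0,0,-0.008,0\n0.03,0,0,-0.008,0\n0.03,0,0,-0.008,0\n0.03,0,0,0,0\n0.03,0,0,0,0\n0.03,0,0,0,0",
)

```text
t: 19.8
tool_pos: [0.6509, 0.1325, 0.1355]
orientation: [-2.193, -2.249, 0.0]
force: [0.1, 0.3, -3.7]
opening: 0.044
gripper_force: 30.0
```

The force is constant at about 3.5 N while the tool rises, so holder 2's clip has let go. I'll draw it out.

Scaled: -0.03 m is -0.6, -0.02 m is -0.4.

>>> hand_motion(
  segments="0.03,0,0,-0.02,0\n0.03,0,0,-0.02,0\n0.03,0,0,-0.02,0\n0.03,0,0,-0.04,0\n0.03,0,0,-0.04,0\n0.03,0,0,-0.04,0\n0.03,0,0,-0.06,0\n0.03,0,0,-0.06,0\n0.03,0,0,-0.1,0\n0.03,0,0,-0.2,0\n0.03,0,0,-0.4,0\n0.03,0,0,-0.6,0\n0.03,0,0,-0.6,0\n0.03,0,0,-0.4,0\n0.03,0,0,0,0\n0.03,0,0,0,0",
)

```text
t: 21.4
tool_pos: [0.6513, 0.1324, 0.2662]
orientation: [2.193, 2.248, 0.002]
force: [0.6, 0.0, -1.8]
opening: 0.0434
gripper_force: 30.0
```

```bash
python3 -c "
from h import *
s=robot.read_state();R=Ro.from_rotvec(s['orientation']).as_matrix()
c=cam('wrist');
t=cam('top');im=cv2.resize(t['image'][110:310,180:480],None,fx=2.4,fy=2.4,interpolation=cv2.INTER_CUBIC);cv2.imwrite('pics/m1.png',np.vstack([im[:,:700],cv2.resize(c['image'],(700,437))])[:, :, ::-1][0:600] if 0 else im[:,:,::-1])
np.savez('t1.npz',**t)
go([.45,-.165,.25],.025)"
```

```text
yaw 0.025 turn -0.0 q6 0.1 d after turn [-0.2922 -0.2075  0.0143] tilt z [-0.0024 -0.0004]
```

View pics/m1.png

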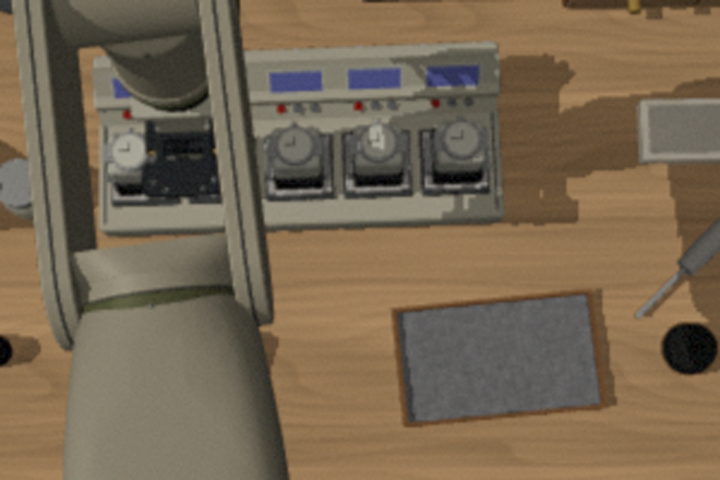

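The tray's outer corners in this crop are at about (393,309), (598,291), (607,408) and (405,427). Holder 2 is in the gripper.

Create tray.py:
```python
from h import *
def tray(t):
    h=cv2.cvtColor(t['image'],cv2.COLOR_RGB2HSV)
    m=cv2.inRange(h,(0,0,40),(180,60,150));m[:225]=0;m[300:]=0;m[:,:335]=0;m[:,:]=cv2.morphologyEx(m,cv2.MORPH_OPEN,np.ones((3,3),np.uint8))
    cs=cv2.findContours(m,0,1)[0];k=max(cs,key=cv2.contourArea);b=cv2.boxPoints(cv2.minAreaRect(k))
    P=np.array([plane(t,p,.005)[:2] for p in b])
    (cx,cy),(w,hh),a=cv2.minAreaRect((P*1000).astype(np.float32))
    e=[P[1]-P[0],P[2]-P[1]];l=max(e,key=np.linalg.norm);l=l if l[1]>0 else -l
    print('lining',np.round(b,1).tolist(),'size',round(w),round(hh))
    return P.mean(0),np.arctan2(l[1],l[0])-np.pi/2
if __name__=="__main__":
    t=cam('top');C,y=tray(t);print('tray',C,'yaw',y)
    q=[np.array(p)/2.4+[180,110] for p in [(393,309),(598,291),(607,408),(405,427)]]
    P=np.array([plane(t,p,.014)[:2] for p in q]);print(P,P.mean(0),np.arctan2(*(P[0]-P[1])[::-1])-np.pi/2,[np.linalg.norm(P[i]-P[i-1]) for i in range(4)])
    for s in(-.05,.05): print(s,C+s*np.array([-np.sin(y),np.cos(y)]))
    T=C-.05*np.array([-np.sin(y),np.cos(y)])
    go([*T,.2],y)
```

```bash
python3 tray.py
```

```text
lining [[345.20001220703125, 239.89999389648438], [425.1000061035156, 232.10000610351562], [429.6000061035156, 277.79998779296875], [349.6000061035156, 285.5]] size 120 213
tray [ 0.45027663 -0.16621998] yaw 0.08817187915943503
[[ 0.50274376 -0.05238147]
 [ 0.52056918 -0.27689444]
 [ 0.39361343 -0.28096825]
 [ 0.37488286 -0.06335682]] [ 0.44795231 -0.16840024] 0.07922972967040898 [np.float64(0.12833108783199082), np.float64(0.2252194923842424), np.float64(0.12702109891267865), np.float64(0.21841604625486466)]
-0.05 [ 0.45467952 -0.21602574]
0.05 [ 0.44587375 -0.11641421]
yaw 0.025 turn -0.0632 q6 0.1 d after turn [-0.3298 -0.2251  0.0641] tilt z [-0.0031 -0.0004]
```

The rows are not in the units I measure in: shifts go in shares of 50 mm and turns go in shares of pi/2 rad. I convert before sending: -0.033 m is -0.66, -0.0225 m is -0.45, -0.063 rad / 1.5708 = -0.0401.

>>> hand_motion(
  segments="0.03,0,0,0,-0.0401\n0.03,-0.66,-0.45,0,0\n0.03,-0.66,-0.45,0,0\n0.03,-0.66,-0.45,0,0\n0.03,-0.66,-0.45,0,0\n0.03,-0.66,-0.45,0,0\n0.03,-0.66,-0.45,0,0\n0.03,-0.66,-0.45,0,0\n0.03,-0.66,-0.45,0,0\n0.03,-0.66,-0.45,0,0\n0.03,-0.66,-0.45,0,0\n0.03,0,0,0,0\n0.03,0,0,0,0\n0.03,0,0,0,0",
)

```text
t: 22.95
tool_pos: [0.4559, -0.2152, 0.2648]
orientation: [-2.12, -2.316, -0.0]
force: [-0.3, 0.4, -0.9]
opening: 0.044
gripper_force: 30.0
```

```bash
python3 -c "
from tray import *
t=cam('top');c=cam('wrist','w6')
for p in [(.5206,-.2769,.014),(.5027,-.0524,.014),(.3749,-.0634,.014),(.3936,-.281,.014)]: print(proj(c,p))
go([.4545,-.216,.073],.088)
"
```

```text
[368.10060964 212.19592885]
[373.46925205  42.61181128]
[271.70567558  42.54309335]
[275.20914882 207.24267779]
yaw 0.09 turn 0.0016 q6 -0.63 d after turn [-0.001  -0.0017  0.1921] tilt z [-0.0006  0.0006]
```

View pics/w6.png

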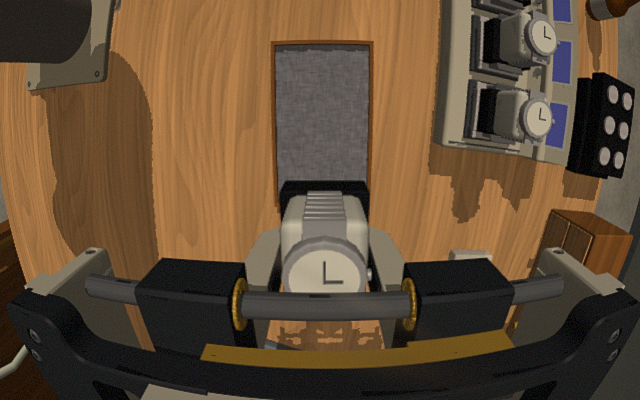

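The tray's far corners, at (273,42) and (372,42), match the prediction and the holder is upright in the jaws. I'll lower it.

Scaled: 0.04 m is 0.8, 0.02 m is 0.4.

>>> hand_motion(
  segments="0.03,0,-0.034,0.8,0\n0.03,0,0,0.8,0\n0.03,0,0,0.8,0\n0.03,0,0,0.8,0\n0.03,0,0,0.4,0\n0.03,0,0,0.2,0\n0.03,0,0,0,0\n0.03,0,0,0,0\n0.03,0,0,0,0\n0.03,0,0,0,0",
)

```text
t: 24.05
tool_pos: [0.4552, -0.2168, 0.0772]
orientation: [2.12, 2.315, 0.001]
force: [0.2, -1.2, -2.2]
opening: 0.0436
gripper_force: 30.0
```

>>> hand_motion(
  segments="0.03,0,0,0.02,0\n0.03,0,0,0.02,0\n0.03,0,0,0.02,0\n0.03,0,0,0.02,0\n0.03,0,0,0.02,0\n0.03,0,0,0,0\n0.03,0,0,0,0\n0.03,0,0,0,0",
)

```text
t: 24.85
tool_pos: [0.4541, -0.2162, 0.0706]
orientation: [2.122, 2.317, -0.0]
force: [0.4, 0.2, -1.7]
opening: 0.0441
gripper_force: 30.0
```

>>> hand_motion(
  segments="0.03,0,0,0.012,0\n0.03,0,0,0.012,0\n0.03,0,0,0.012,0\n0.03,0,0,0.012,0\n0.03,0,0,0,0\n0.03,0,0,0,0\n0.03,0,0,0,0",
)

```text
t: 25.55
tool_pos: [0.4541, -0.2162, 0.0682]
orientation: [2.122, 2.317, -0.0]
force: [-1.5, 0.3, 0.7]
opening: 0.0439
gripper_force: 30.0
```

Scaled: -0.04 m is -0.8, -0.03 m is -0.6, 0.063 rad / 1.5708 = 0.0401.

>>> hand_motion(
  segments="0.075,0,0,0,0\n0.075,0,0,0,0\n0.075,0,0,0,0\n0.075,0,0,0,0\n0.075,0,0,-0.4,0\n0.075,0,0,-0.6,0\n0.075,0,0,-0.8,0\n0.075,0,0,-0.8,0\n0.075,0,0,0,0.0401\n0.075,0,0,0,0",
)

```text
t: 26.55
tool_pos: [0.4549, -0.2167, 0.1998]
orientation: [2.193, 2.246, 0.001]
force: [1.0, 0.1, -0.3]
opening: 0.0751
gripper_force: 0.0
```

```bash
python3 -c "
from h import *
t=cam('top');c=cam('wrist')
im=cv2.resize(t['image'][215:315,320:450],None,fx=3,fy=3);cv2.imwrite('pics/m2.png',np.vstack([im,c['image'][0:330,125:515]])[:,:,::-1])
go([.6531,.0488,.2],.025)"
```

```text
yaw 0.027 turn 0.0017 q6 -0.57 d after turn [ 0.2596  0.206  -0.0028] tilt z [-0.0011  0.0007]
```

View pics/m2.png

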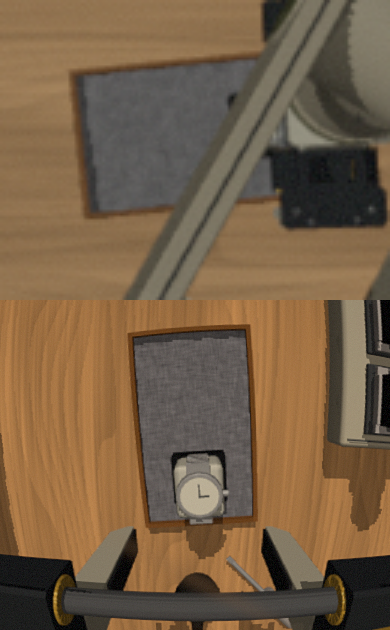

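Holder 2 stands upright in the tray's right end. On to holder 3.

Scaled: 0.0376 m is 0.752, 0.0294 m is 0.588, 0.002 rad / 1.5708 = 0.0013.

>>> hand_motion(
  segments="0.075,0.74,0.588,0,0.0013\n0.075,0.74,0.588,0,0\n0.075,0.74,0.588,0,0\n0.075,0.74,0.588,0,0\n0.075,0.74,0.588,0,0\n0.075,0.74,0.588,0,0\n0.075,0.752,0.592,0,0\n0.075,0,0,0,0\n0.075,0,0,0,0\n0.075,0,0,0,0",
)

```text
t: 27.65
tool_pos: [0.653, 0.0473, 0.1968]
orientation: [-2.195, -2.246, 0.003]
force: [-0.6, 0.0, 0.0]
opening: 0.075
gripper_force: 0.0
```

```bash
python3 -c "
from h import *
go([.6531,.0488,.129],.025)
c=cam('wrist');cv2.imwrite('pics/w7.png',c['image'][60:330,120:520,::-1]); print(proj(c,[.6531,.0488,.153])-[120,60])"
```

```text
yaw 0.023 turn -0.0018 q6 -0.03 d after turn [0.0015 0.0003 0.0678] tilt z [-0.0023 -0.0004]
[206.17545226 163.68341135]
```

View pics/w7.png

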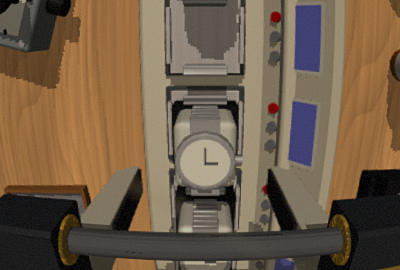

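The face is at (206,161) against a predicted (206,164), so it's aligned. Socket 2 is empty.

Scaled: 0.0375 m is 0.75, 0.03 m is 0.6, -0.002 rad / 1.5708 = -0.0013.

>>> hand_motion(
  segments="0.075,0.03,0,0.6,-0.0013\n0.075,0,0,0.75,0\n0.075,0,0,0,0\n0.075,0,0,0,0\n0.075,0,0,0,0\n0.03,0,0,0,0\n0.03,0,0,0,0\n0.03,0,0,0,0\n0.03,0,0,0,0\n0.03,0,0,0,0\n0.03,0,0,0,0\n0.03,0,0,0,0",
  grip_force=30,
)

```text
t: 28.9
tool_pos: [0.6537, 0.0497, 0.131]
orientation: [-2.193, -2.249, 0.001]
force: [-4.7, 0.1, 4.7]
opening: 0.0438
gripper_force: 30.0
```

>>> hand_motion(
  segments="0.03,0,0,-0.006,0\n0.03,0,0,-0.006,0\n0.03,0,0,-0.006,0\n0.03,0,0,-0.006,0\n0.03,0,0.004,-0.006,0\n0.03,0,0.004,-0.006,0\n0.03,0,0.004,-0.006,0\n0.03,0,0,-0.006,0\n0.03,0,0,0,0\n0.03,0,0,0,0\n0.03,0,0,0,0\n0.03,0,0,0,0",
)

```text
t: 30.1
tool_pos: [0.6538, 0.0497, 0.1323]
orientation: [-2.192, -2.248, 0.002]
force: [-4.8, -0.3, -5.0]
opening: 0.0439
gripper_force: 30.0
```

>>> hand_motion(
  segments="0.03,0,0,-0.006,0\n0.03,0,0,-0.006,0\n0.03,0,0,-0.006,0\n0.03,0,0,0,0\n0.03,0,0,0,0\n0.03,0,0,0,0",
)

```text
t: 30.7
tool_pos: [0.6538, 0.0497, 0.1331]
orientation: [-2.193, -2.248, 0.002]
force: [-4.3, -0.1, -6.4]
opening: 0.0437
gripper_force: 30.0
```

Scaled: -0.0003 m is -0.006, -0.0002 m is -0.004.

>>> hand_motion(
  segments="0.03,0,-0.004,-0.006,0\n0.03,0,-0.004,-0.006,0\n0.03,0,0,-0.006,0\n0.03,0,0,-0.006,0\n0.03,0,0,0,0\n0.03,0,0,0,0\n0.03,0,0,0,0",
)

```text
t: 31.4
tool_pos: [0.6537, 0.0497, 0.1347]
orientation: [-2.193, -2.248, 0.001]
force: [-5.5, 0.3, -10.6]
opening: 0.044
gripper_force: 30.0
```

>>> hand_motion(
  segments="0.03,0,0,-0.006,0\n0.03,0,0,-0.006,0\n0.03,0,0,-0.004,0\n0.03,0,0,0,0\n0.03,0,0,0,0\n0.03,0,0,0,0\n0.03,0,0,0,0",
)

```text
t: 32.1
tool_pos: [0.6537, 0.0497, 0.1354]
orientation: [-2.193, -2.248, 0.001]
force: [-4.9, -0.3, -10.6]
opening: 0.0439
gripper_force: 30.0
```

>>> hand_motion(
  segments="0.03,0,0,0,0\n0.03,0,0,0,0\n0.03,0,0,0,0\n0.03,0,0,0,0",
)

```text
t: 32.5
tool_pos: [0.6537, 0.0496, 0.1354]
orientation: [-2.193, -2.248, 0.001]
force: [-5.7, 0.6, -11.6]
opening: 0.0439
gripper_force: 30.0
```

>>> hand_motion(
  segments="0.03,0,0,0.012,0\n0.03,0,0,0.012,0\n0.03,0,0,0.012,0\n0.03,0,0,0.012,0\n0.03,0,0,0.012,0\n0.03,0,0,0.012,0\n0.03,0,0,0.012,0\n0.03,0,0,0,0\n0.03,0,0,0,0\n0.03,0,0,0,0\n0.03,0,0,0,0",
)

```text
t: 33.6
tool_pos: [0.6538, 0.0496, 0.1322]
orientation: [-2.193, -2.249, 0.001]
force: [-8.3, -0.4, -4.4]
opening: 0.0438
gripper_force: 30.0
```

Scaled: 0.0005 m is 0.01, -0.0003 m is -0.006.

>>> hand_motion(
  segments="0.03,0,-0.006,0.01,0\n0.03,0,-0.006,0.01,0\n0.03,0,0,0,0\n0.03,0,0,0,0\n0.03,0,0,0,0\n0.075,0,0,0,0\n0.075,0,0,0,0\n0.075,0,0,0,0\n0.075,0,0,0,0",
)

```text
t: 34.5
tool_pos: [0.6548, 0.0495, 0.1322]
orientation: [2.192, 2.247, 0.003]
force: [-0.2, -0.8, -0.1]
opening: 0.0711
gripper_force: 0.0
```

```bash
python3 -c "
from h import *
go([.6548,-.0352,.129],.025)"
```

```text
yaw 0.025 turn -0.0001 q6 -0.03 d after turn [-0.0847 -0.0021  0.0032] tilt z [ 0.0031 -0.0001]
```

Scaled: -0.0425 m is -0.85, -0.042 m is -0.84.

>>> hand_motion(
  segments="0.075,0,0,-0.4,0\n0.075,0,-0.02,-0.7,0\n0.075,-0.84,0,0,0\n0.075,-0.85,0,0,0\n0.075,0,0,0,0\n0.075,0,0,0.4,0\n0.075,0,0,0.75,0\n0.075,0,0,0,0\n0.075,0,0,0,0\n0.075,0,0,0,0",
)

```text
t: 35.5
tool_pos: [0.6558, -0.0346, 0.1305]
orientation: [2.192, 2.248, 0.003]
force: [0.3, -0.0, -0.4]
opening: 0.0749
gripper_force: 0.0
```

>>> hand_motion(
  segments="0.03,0,0,0,0\n0.03,0,0,0,0\n0.03,0,0,0,0\n0.03,0,0,0,0\n0.03,0,0,0,0\n0.03,0,0,0,0\n0.03,0,0,0,0",
  grip_force=30,
)

```text
t: 36.2
tool_pos: [0.655, -0.0349, 0.1286]
orientation: [2.193, 2.249, 0.001]
force: [0.8, -0.3, 1.9]
opening: 0.0439
gripper_force: 30.0
```

Scaled: -0.0003 m is -0.006.

>>> hand_motion(
  segments="0.03,0,0,-0.006,0\n0.03,0,0,-0.006,0\n0.03,0,0,-0.006,0\n0.03,0,0,-0.006,0\n0.03,0,0,-0.006,0\n0.03,0,0,-0.006,0\n0.03,0,0,-0.006,0\n0.03,0,0,0,0\n0.03,0,0,0,0\n0.03,0,0,0,0\n0.03,0,0,0,0",
)

```text
t: 37.3
tool_pos: [0.6543, -0.0348, 0.13]
orientation: [-2.193, -2.249, 0.001]
force: [-0.8, -0.8, -4.5]
opening: 0.0439
gripper_force: 30.0
```

>>> hand_motion(
  segments="0.03,0,0,-0.006,0\n0.03,0,0,-0.006,0\n0.03,0,0,-0.006,0\n0.03,0,0,-0.006,0\n0.03,0,0,0,0\n0.03,0,0,0,0\n0.03,0,0,0,0",
)

```text
t: 38.0
tool_pos: [0.6547, -0.0349, 0.1316]
orientation: [-2.193, -2.249, 0.0]
force: [-0.8, 0.2, -4.5]
opening: 0.0433
gripper_force: 30.0
```

Scaled: -0.0003 m is -0.006.

>>> hand_motion(
  segments="0.03,0,0,-0.006,0\n0.03,0,0,-0.006,0\n0.03,0,0,-0.006,0\n0.03,0,0,-0.006,0\n0.03,0,0,-0.006,0\n0.03,0,0,0,0\n0.03,0,0,0,0\n0.03,0,0,0,0",
)

```text
t: 38.8
tool_pos: [0.6548, -0.0349, 0.1331]
orientation: [2.193, 2.249, 0.0]
force: [0.9, -0.5, -4.1]
opening: 0.0439
gripper_force: 30.0
```

>>> hand_motion(
  segments="0.03,0,0,-0.008,0\n0.03,0,0,-0.008,0\n0.03,0,0,-0.008,0\n0.03,0,0,-0.008,0\n0.03,0,0,0,0\n0.03,0,0,0,0\n0.03,0,0,0,0",
)

```text
t: 39.5
tool_pos: [0.6547, -0.0349, 0.1346]
orientation: [-2.194, -2.249, 0.0]
force: [-0.4, 0.4, -3.7]
opening: 0.044
gripper_force: 30.0
```

Holder 4's clip has let go as well, so I'll draw it out and check the tray again.

Scaled: -0.03 m is -0.6, -0.02 m is -0.4.

>>> hand_motion(
  segments="0.03,0,0,-0.02,0\n0.03,0,0,-0.02,0\n0.03,0,0,-0.02,0\n0.03,0,0,-0.04,0\n0.03,0,0,-0.04,0\n0.03,0,0,-0.04,0\n0.03,0,0,-0.06,0\n0.03,0,0,-0.06,0\n0.03,0,0,-0.1,0\n0.03,0,0,-0.2,0\n0.03,0,0,-0.4,0\n0.03,0,0,-0.6,0\n0.03,0,0,-0.6,0\n0.03,0,0,-0.4,0\n0.03,0,0,0,0\n0.03,0,0,0,0",
)

```text
t: 41.1
tool_pos: [0.655, -0.0349, 0.2653]
orientation: [2.193, 2.248, 0.002]
force: [-0.1, 0.8, -2.4]
opening: 0.0438
gripper_force: 30.0
```

```bash
python3 -c "
from h import *
t=cam('top');im=cv2.resize(t['image'][110:310,180:480],None,fx=2.4,fy=2.4,interpolation=cv2.INTER_CUBIC);cv2.imwrite('pics/m3.png',im[:,:,::-1])
go([.4459,-.1164,.25],.088)"
```

```text
yaw 0.025 turn -0.063 q6 -0.16 d after turn [-0.063  -0.2148  0.0139] tilt z [-0.0009  0.0001]
```

View pics/m3.png

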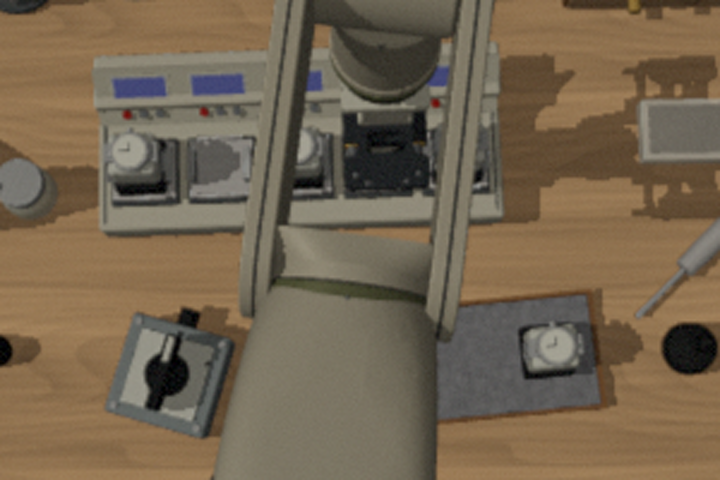

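The tray's right edge, (598,292) to (605,408), hasn't moved. Holder 2 is upright in it at (553,347) and the isolator is still OFF. I'll move over the free slot.

Scaled: -0.043 m is -0.86, -0.0126 m is -0.252, -0.063 rad / 1.5708 = -0.0401.

>>> hand_motion(
  segments="0.03,0,0,0,-0.0401\n0.03,-0.252,-0.86,0,0\n0.03,-0.252,-0.86,0,0\n0.03,-0.252,-0.86,0,0\n0.03,-0.252,-0.86,0,0\n0.03,-0.252,-0.86,0,0\n0.03,0,0,0,0\n0.03,0,0,0,0\n0.03,0,0,0,0",
)

```text
t: 42.05
tool_pos: [0.4464, -0.1163, 0.264]
orientation: [-2.121, -2.316, -0.0]
force: [-0.5, 0.4, -1.1]
opening: 0.0441
gripper_force: 30.0
```

Create wt.py:
```python
from h import *
def wt(rows=(0,180)):
    c=cam('wrist');h=cv2.cvtColor(c['image'],cv2.COLOR_RGB2HSV)
    m=cv2.inRange(h,(0,0,40),(180,60,150));P=[]
    for x in range(230,420,10):
        pass
    m[180:]=0;m=cv2.morphologyEx(m,cv2.MORPH_OPEN,np.ones((5,5),np.uint8))
    n,l,s,ce=cv2.connectedComponentsWithStats(m)
    for i in range(1,n):
        if s[i,4]>800:
            k=cv2.findContours((l==i).astype(np.uint8),0,1)[0][0];b=cv2.boxPoints(cv2.minAreaRect(k))
            print(s[i].tolist(),[np.round(plane(c,p,.005)[:2],3).tolist() for p in b])
wt()
```

Run:
```python
import wt
from h import *
y=.088;C=np.array([.4503,-.1662])
for a,b in((.06,.105),(-.06,.105)): print(C+a*np.array([np.cos(y),np.sin(y)])+b*np.array([-np.sin(y),np.cos(y)]))
go([.4459,-.1164,.073],.088)
```

```text
[483, 0, 48, 27, 991] [[0.648, 0.145], [0.734, 0.173], [0.734, 0.129], [0.649, 0.104]]
[620, 0, 20, 54, 887] [[0.978, 0.274], [1.057, 0.309], [1.046, 0.184], [0.972, 0.159]]
[500, 21, 55, 69, 2164] [[0.672, 0.115], [0.779, 0.153], [0.794, 0.045], [0.686, 0.016]]
[615, 67, 25, 113, 1718] [[0.956, 0.126], [1.047, 0.154], [1.11, -0.07], [1.009, -0.082]]
[476, 96, 49, 61, 2274] [[0.652, -0.078], [0.652, 0.004], [0.738, 0.012], [0.739, -0.077]]
[277, 121, 92, 59, 5344] [[0.379, -0.066], [0.497, -0.056], [0.506, -0.134], [0.384, -0.145]]
[ 0.50083975 -0.05633311]
[ 0.38130409 -0.06687949]
yaw 0.089 turn 0.0006 q6 -0.45 d after turn [-0.0003 -0.0007  0.1911] tilt z [-0.0006  0.0005]
```

The lining's left corners match within 4 mm. I'll lower the holder.

Scaled: 0.04 m is 0.8, 0.02 m is 0.4.

>>> hand_motion(
  segments="0.03,0,-0.014,0.8,0\n0.03,0,0,0.8,0\n0.03,0,0,0.8,0\n0.03,0,0,0.8,0\n0.03,0,0,0.4,0\n0.03,0,0,0.22,0\n0.03,0,0,0,0\n0.03,0,0,0,0\n0.03,0,0,0,0\n0.03,0,0,0,0\n0.03,0,0,0,0\n0.03,0,0,0.02,0\n0.03,0,0,0.02,0\n0.03,0,0,0,0\n0.03,0,0,0,0",
)

```text
t: 43.6
tool_pos: [0.4452, -0.1166, 0.0715]
orientation: [-2.122, -2.317, 0.0]
force: [0.3, 0.6, -1.7]
opening: 0.0442
gripper_force: 30.0
```

>>> hand_motion(
  segments="0.03,0,0,0.012,0\n0.03,0,0,0.012,0\n0.03,0,0,0,0\n0.03,0,0,0,0\n0.03,0,0,0,0",
)

```text
t: 44.1
tool_pos: [0.4454, -0.1166, 0.0705]
orientation: [-2.122, -2.317, -0.0]
force: [-0.8, 0.6, -0.9]
opening: 0.0438
gripper_force: 30.0
```

Scaled: 0.0006 m is 0.012.

>>> hand_motion(
  segments="0.03,0,0,0.012,0\n0.03,0,0,0.012,0\n0.03,0,0,0.012,0\n0.03,0,0,0.012,0\n0.03,0,0,0,0\n0.03,0,0,0,0\n0.03,0,0,0,0",
)

```text
t: 44.8
tool_pos: [0.4454, -0.1166, 0.0681]
orientation: [2.122, 2.317, 0.0]
force: [0.2, -0.3, -1.1]
opening: 0.0439
gripper_force: 30.0
```

Scaled: 0.0004 m is 0.008.

>>> hand_motion(
  segments="0.03,0,0,0.008,0\n0.03,0,0,0.008,0\n0.03,0,0,0.008,0\n0.03,0,0,0,0\n0.03,0,0,0,0\n0.03,0,0,0,0",
)

```text
t: 45.4
tool_pos: [0.4455, -0.1167, 0.0676]
orientation: [2.121, 2.317, -0.0]
force: [-3.3, 0.5, 7.0]
opening: 0.0436
gripper_force: 30.0
```

Scaled: -0.045 m is -0.9, -0.04 m is -0.8, 0.063 rad / 1.5708 = 0.0401.

>>> hand_motion(
  segments="0.03,0,0,-0.012,0\n0.03,0,0,0,0\n0.075,0,0,0,0\n0.075,0,0,0,0\n0.075,0,0,0,0\n0.075,0,0,0,0\n0.075,0,0,-0.4,0\n0.075,0,0,-0.6,0\n0.075,0,0,-0.8,0\n0.075,0,0,-0.9,0\n0.075,0,0,0,0.0401\n0.075,0,0,0,0\n0.075,0,0,0,0",
)

```text
t: 46.7
tool_pos: [0.4448, -0.1164, 0.2015]
orientation: [-2.191, -2.25, 0.001]
force: [0.2, -0.6, -0.7]
opening: 0.0751
gripper_force: 0.0
```

```bash
python3 -c "
from h import *
t=cam('top');c=cam('wrist')
cv2.imwrite('pics/w8.png',c['image'][:,:,::-1])
go([.657,-.119,.2],.025)"
```

```text
yaw 0.026 turn 0.0013 q6 -0.39 d after turn [-0.0081  0.2124  0.0003] tilt z [-0.0026  0.001 ]
```

Run:
```python
from w import *
c=cam('wrist');p=proj(c,[.4455,-.1166,.092]);print(p)
for x,y,r in faces(c):
    if np.hypot(x-p[0],y-p[1])<60: print(x,y,r,plane(c,(x,y),.092))
```

```text
[327.00243274 196.67986353]
326.5 195.5 19.0 [ 0.44504074 -0.1155541   0.092     ]
```

>>> hand_motion(
  segments="0.075,-0.032,0.85,0,0.0006\n0.075,-0.032,0.85,0,0\n0.075,-0.032,0.85,0,0\n0.075,-0.032,0.85,0,0\n0.075,-0.032,0.85,0,0\n0.075,0,0,0,0\n0.075,0,0,0,0\n0.075,0,0,0,0",
)

```text
t: 47.65
tool_pos: [0.6571, -0.1194, 0.2018]
orientation: [-2.194, -2.247, 0.001]
force: [-0.6, 0.9, 1.0]
opening: 0.0752
gripper_force: 0.0
```

Run:
```python
from w import *
go([.657,-.119,.129],.025)
c=cam('wrist');p=proj(c,[.657,-.119,.153]);print(p)
for x,y,r in faces(c):
    if np.hypot(x-p[0],y-p[1])<60: print(x,y,r,plane(c,(x,y),.153))
```

```text
yaw 0.024 turn -0.0007 q6 -0.28 d after turn [0.0003 0.     0.0728] tilt z [-0.0014  0.0003]
[325.82284895 222.35429755]
323.5 221.5 22.3 [ 0.65542618 -0.11841721  0.153     ]
```

Holder 4's face lies exactly where an upright holder's should, and holder 5 is aligned. I'll descend, grip and tug.

Scaled: 0.0375 m is 0.75, 0.035 m is 0.7.

>>> hand_motion(
  segments="0.075,0,0,0.7,0\n0.075,0,0,0.75,0\n0.075,0,0,0,0\n0.075,0,0,0,0\n0.075,0,0,0,0\n0.03,0,0,0,0\n0.03,0,0,0,0\n0.03,0,0,0,0\n0.03,0,0,0,0\n0.03,0,0,0,0\n0.03,0,0,0,0\n0.03,0,0,0,0",
  grip_force=30,
)

```text
t: 48.9
tool_pos: [0.6579, -0.1195, 0.1301]
orientation: [-2.195, -2.248, 0.0]
force: [-2.8, -0.6, 2.9]
opening: 0.0437
gripper_force: 30.0
```

>>> hand_motion(
  segments="0.03,0,0,-0.006,0\n0.03,0,0,-0.006,0\n0.03,0,0,-0.006,0\n0.03,0,0,-0.006,0\n0.03,0,0,-0.006,0\n0.03,0,0,-0.006,0\n0.03,0,0,-0.006,0\n0.03,0,0,0,0\n0.03,0,0,0,0\n0.03,0,0,0,0\n0.03,0,0,0,0",
)

```text
t: 50.0
tool_pos: [0.6578, -0.1194, 0.1319]
orientation: [-2.194, -2.248, 0.0]
force: [1.1, -1.5, -5.9]
opening: 0.0439
gripper_force: 30.0
```

>>> hand_motion(
  segments="0.03,0,0,-0.006,0\n0.03,0,0,-0.006,0\n0.03,0,0,-0.006,0\n0.03,0,0,0,0\n0.03,0,0,0,0\n0.03,0,0,0,0",
)

```text
t: 50.6
tool_pos: [0.6579, -0.1195, 0.1328]
orientation: [-2.194, -2.248, 0.0]
force: [0.9, -0.2, -6.7]
opening: 0.0443
gripper_force: 30.0
```

Scaled: -0.0003 m is -0.006.

>>> hand_motion(
  segments="0.03,0,0,-0.006,0\n0.03,0,0,-0.006,0\n0.03,0,0,-0.006,0\n0.03,0,0,-0.006,0\n0.03,0,0,0,0\n0.03,0,0,0,0\n0.03,0,0,0,0",
)

```text
t: 51.3
tool_pos: [0.6578, -0.1194, 0.134]
orientation: [-2.194, -2.248, 0.0]
force: [0.6, -0.7, -9.5]
opening: 0.0437
gripper_force: 30.0
```

>>> hand_motion(
  segments="0.03,0,0,-0.006,0\n0.03,0,0,-0.004,0\n0.03,0,0,0,0\n0.03,0,0,0,0\n0.03,0,0,0,0",
)

```text
t: 51.8
tool_pos: [0.6578, -0.1194, 0.1345]
orientation: [-2.194, -2.248, 0.0]
force: [1.1, 0.3, -11.6]
opening: 0.0439
gripper_force: 30.0
```

>>> hand_motion(
  segments="0.03,0,0,0,0\n0.03,0,0,0,0\n0.03,0,0,0,0\n0.03,0,0,0,0",
)

```text
t: 52.2
tool_pos: [0.6578, -0.1194, 0.1345]
orientation: [-2.194, -2.248, 0.0]
force: [1.1, -1.0, -10.9]
opening: 0.0441
gripper_force: 30.0
```

>>> hand_motion(
  segments="0.03,0,0,0.012,0\n0.03,0,0,0.012,0\n0.03,0,0,0.012,0\n0.03,0,0,0.012,0\n0.03,0,0,0.012,0\n0.03,0,0,0.012,0\n0.03,0,0,0.012,0\n0.03,0,0,0,0\n0.03,0,0,0,0\n0.03,0,0,0,0\n0.03,0,0,0,0",
)

```text
t: 53.3
tool_pos: [0.6579, -0.1195, 0.1306]
orientation: [-2.195, -2.248, 0.0]
force: [-4.3, -0.5, -4.3]
opening: 0.0438
gripper_force: 30.0
```

>>> hand_motion(
  segments="0.075,0,0,0,0\n0.075,0,0,0,0\n0.075,0,0,0,0\n0.075,0,0,0,0\n0.075,0,0,-0.4,0\n0.075,0,0,-0.7,0\n0.075,0,0,-0.9,0\n0.075,0,0,-0.9,0\n0.075,0,0,0,0\n0.075,0,0,0,0",
)

```text
t: 54.3
tool_pos: [0.6591, -0.1197, 0.2779]
orientation: [2.192, 2.245, 0.004]
force: [0.4, 0.3, 0.4]
opening: 0.0749
gripper_force: 0.0
```

```bash
python3 -c "
from h import *
go([.4284,.1904,.25],1.294)"
```

```text
yaw 0.024 turn -1.27 q6 -0.28 d after turn [0.3068 0.2353 0.0265] tilt z [ 0.0045 -0.0011]
```

Scaled: 0.034 m is 0.68, 0.026 m is 0.52, -0.15 rad / 1.5708 = -0.0955.

>>> hand_motion(
  segments="0.05,0,0,0,-0.0891\n0.05,0,0,0,-0.0891\n0.05,0,0,0,-0.0891\n0.05,0,0,0,-0.0891\n0.05,0,0,0,-0.0891\n0.05,0,0,0,-0.0891\n0.05,0,0,0,-0.0891\n0.05,0,0,0,-0.0891\n0.05,0,0,0,-0.0955\n0.05,0.68,0.52,0,0\n0.05,0.68,0.52,0,0\n0.05,0.68,0.52,0,0\n0.05,0.68,0.52,0,0\n0.05,0.68,0.52,0,0\n0.05,0.68,0.52,0,0\n0.05,0.68,0.52,0,0\n0.05,0.68,0.52,0,0\n0.05,0.68,0.52,0,0\n0.05,0,0,0,0\n0.05,0,0,0,0",
)

```text
t: 56.3
tool_pos: [0.4266, 0.1897, 0.2739]
orientation: [-0.429, -3.11, 0.002]
force: [0.0, 0.4, -0.9]
opening: 0.0502
gripper_force: 0.0
```

Run:
```python
from h import *
c=cam('wrist','w9')
print(proj(c,[.4284,.1904,.097]))
g=cv2.cvtColor(c['image'],cv2.COLOR_RGB2GRAY);p=proj(c,[.4284,.1904,.097]).astype(int)
k=(g[p[1]-70:p[1]+70,p[0]-70:p[0]+70]<45).astype(np.uint8)
n,l,s,ce=cv2.connectedComponentsWithStats(k);i=1+np.argmax(s[1:,4]);print(s[i],ce[i]+p-70)
for r in (p[1]-30,p[1]+30): x=np.where(g[r,p[0]-30:p[0]+30]<50)[0]+p[0]-30;print(r,x.min(),x.max())
go([.4284,.1904,.092],1.294)
```

```text
[326.36272306 180.02929912]
[  50   32   39   82 1558] [325.07766367 176.52567394]
150 320 331
210 320 331
yaw 1.295 turn 0.0009 q6 -0.99 d after turn [-0.001   0.0019  0.1821] tilt z [-0.0016 -0.001 ]
```

View pics/w9.png

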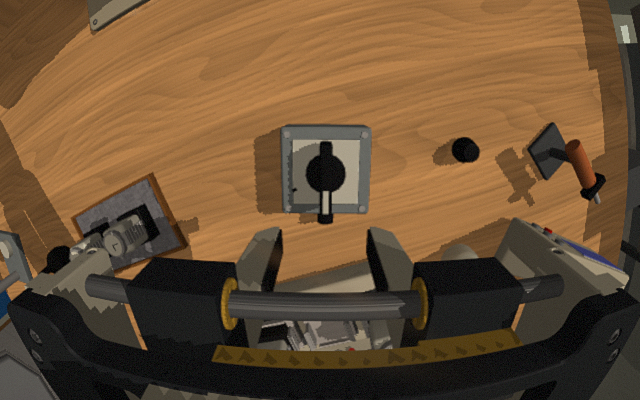

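The handle is vertical at column 325, aligned with the jaws. I'll grip it and turn it back ON.

>>> hand_motion(
  segments="0.05,-0.02,0.03,0.8,0\n0.05,0,0,0.8,0\n0.05,0,0,0.8,0\n0.05,0,0,0.8,0\n0.05,0,0,0.44,0\n0.05,0,0,0,0\n0.005,0,0,0,0\n0.005,0,0,0,0\n0.005,0,0,0,0\n0.005,0,0,0,0\n0.005,0,0,0,0\n0.005,0,0,0,0",
  grip_force=15,
)

```text
t: 57.55
tool_pos: [0.4292, 0.1902, 0.0941]
orientation: [0.433, 3.111, -0.001]
force: [-1.3, -4.0, 5.2]
opening: 0.0138
gripper_force: 15.0
```

>>> hand_motion(
  segments="0.005,0,0,0,0.07\n0.005,0,0,0,0.07\n0.005,0,0,0,0.07\n0.005,0,0,0,0.07\n0.005,0,0,0,0.07\n0.005,0,0,0,0.07\n0.005,0,0,0,0.07\n0.005,0,0,0,0.07\n0.005,0,0,0,0.07\n0.005,0,0,0,0.0382\n0.005,0,0,0,0\n0.005,0,0,0,0\n0.05,0,0,0,0\n0.05,0,0,0,0\n0.05,0,0,0,0",
)

```text
t: 59.05
tool_pos: [0.4282, 0.1903, 0.0929]
orientation: [-1.933, -2.475, 0.002]
force: [0.2, 1.1, 0.5]
opening: 0.0333
gripper_force: 0.0
```

>>> hand_motion(
  segments="0.05,0,0,-0.6,0\n0.05,0,0,-0.8,0\n0.05,0,0,-0.9,0\n0.05,0,0,-0.9,0\n0.05,0,0,0,0\n0.05,0,0,0,0",
)

```text
t: 59.65
tool_pos: [0.4295, 0.1907, 0.2545]
orientation: [1.933, 2.475, 0.003]
force: [-0.2, -0.6, -0.6]
opening: 0.05
gripper_force: 0.0
```

Run:
```python
from h import *
c=cam('wrist');g=cv2.cvtColor(c['image'],cv2.COLOR_RGB2GRAY)
A=[]
for r in (145,150,205,210): 
    x=np.where(g[r,290:360]<50)[0]+290;print(r,x.min() if len(x) else 0,x.max() if len(x) else 0)
    A.append(plane(c,((x.min()+x.max())/2,r),.097))
print(np.arctan2(*(A[-1]-A[0])[[1,0]]),"ON as found -1.324")
t=cam('top')
from tray import *
for p in [(.4454,-.1166),(.4545,-.216)]: print(proj(t,[*p,.092]))
h=cv2.HoughCircles(cv2.resize(cv2.cvtColor(t['image'],cv2.COLOR_RGB2GRAY)[220:300,340:440],None,fx=4,fy=4),cv2.HOUGH_GRADIENT,1,60,param1=120,param2=20,minRadius=20,maxRadius=45)
print(h/4+[340,220,0] if h is not None else None)
h=cv2.HoughCircles(cv2.resize(cv2.cvtColor(t['image'],cv2.COLOR_RGB2GRAY)[150:205,215:395],None,fx=4,fy=4),cv2.HOUGH_GRADIENT,1,60,param1=120,param2=25,minRadius=20,maxRadius=45)
print(h/4+[215,150,0] if h is not None else None)
```

```text
145 319 330
150 318 330
205 318 330
210 317 330
-1.3422856949420245 ON as found -1.324
[371.16183523 258.06935658]
[411.57603812 254.0366364 ]
None
None
```

Run:
```python
from h import *
a=cv2.imread('pics/top0.png',0);b=cv2.cvtColor(cam('top','top9')['image'],cv2.COLOR_RGB2GRAY)
for n,(x,y) in dict(h1=(237,177),h3=(303,176),h5=(371,173),loupe=(178,256),blower=(467,255),jar=(189,187),box=(466,164),driver=(480,212)).items():
    T=a[y-14:y+14,x-14:x+14];S=b[y-24:y+24,x-24:x+24];r=cv2.matchTemplate(S,T,cv2.TM_CCOEFF_NORMED);_,v,_,l=cv2.minMaxLoc(r);print(n,round(v,2),(l[0]-10,l[1]-10))
# holder in tray: edges/tilt check by matching the watch-2 patch
for n,(x,y) in dict(r4=(371,258),r2=(412,254)).items():
    T=cv2.imread('pics/top0.png',0)[165:180,296:311];S=b[y-22:y+22,x-22:x+22];r=cv2.matchTemplate(S,T,cv2.TM_CCOEFF_NORMED);_,v,_,l=cv2.minMaxLoc(r);print(n,round(v,2),(l[0]+7-22+x,l[1]+7-22+y))
```

```text
h1 1.0 (0, 0)
h3 0.99 (0, 0)
h5 0.99 (0, 0)
loupe 0.24 (10, 10)
blower 0.96 (0, 0)
jar 0.99 (0, 0)
box 1.0 (0, 0)
driver 0.62 (0, 0)
r4 0.68 (378, 266)
r2 0.69 (416, 259)
```

The holders are in place and the isolator is on. I'll check the rejects and the loupe numerically from over the tray.

Run:
```python
from h import *
c=cam('wrist');g=cv2.cvtColor(c['image'],cv2.COLOR_RGB2GRAY)
t=dict(n='top');a=robot.read_camera('top');a['n']='top'
L=plane(a,(178,256),.036);p=proj(c,L);print('loupe0',L,p)
x0,y0=int(p[0]),max(int(p[1]),30);k=(g[y0-30:y0+30,x0-30:x0+30]<40).astype(np.uint8);m=cv2.moments(k,True)
q=(m['m10']/m['m00']+x0-30,m['m01']/m['m00']+y0-30);print(q,plane(c,q,.02))
go([.45,-.1,.27],.088)
```

```text
loupe0 [0.4591018  0.37770174 0.036     ] [391.03639599  24.36767095]
(388.1463414634146, 22.910060975609753) [0.4575205  0.38335068 0.02      ]
yaw 0.244 turn 0.1561 q6 0.06 d after turn [-0.291  -0.0037 -0.0182] tilt z [-0.0031 -0.001 ]
```

>>> hand_motion(
  segments="0.05,-0.8,-0.16,-0.1,0\n0.05,-0.8,-0.16,-0.1,0\n0.05,-0.8,-0.16,-0.1,0\n0.05,-0.8,-0.16,0,0\n0.05,-0.8,-0.16,0,0\n0.05,-0.8,-0.16,0,0\n0.05,-0.8,-0.16,0,0\n0.05,0,0,0,0.0891\n0.05,0,0,0,0\n0.05,0,0,0,0",
)

```text
t: 60.9
tool_pos: [0.4419, -0.0944, 0.2676]
orientation: [-2.098, -2.336, 0.001]
force: [-0.2, -0.1, 0.3]
opening: 0.0502
gripper_force: 0.0
```

Run:
```python
from w import *
c=cam('wrist','w10');a=[]
for P in [(.4455,-.1166),(.4545,-.216)]: print('exp',proj(c,[*P,.092]))
print(robot.read_state()['tool_pos'])
for x,y,r in faces(c): print(x,y,r,plane(c,(x,y),.092))
import wt
```

```text
exp [326.59768523 197.65298468]
exp [325.00459588 276.44019161]
[ 0.44200015 -0.0941439   0.26782103]
317.5 203.5 15.0 [ 0.43637007 -0.12430776  0.092     ]
552.5 76.5 22.2 [0.7062736  0.06724163 0.092     ]
317.5 262.5 20.7 [ 0.44361133 -0.19751011  0.092     ]
514.5 232.5 17.7 [ 0.69461076 -0.13881247  0.092     ]
502.5 154.5 21.0 [ 0.64517558 -0.04260774  0.092     ]
619.5 78.5 12.2 [0.85353734 0.10794596 0.092     ]
[487, 0, 47, 47, 1812] [[0.647, 0.175], [0.732, 0.206], [0.735, 0.127], [0.651, 0.103]]
[622, 0, 18, 75, 1156] [[0.978, 0.313], [1.049, 0.346], [1.043, 0.176], [0.977, 0.154]]
[483, 50, 72, 62, 2153] [[0.655, 0.01], [0.65, 0.099], [0.787, 0.132], [0.793, 0.033]]
[612, 88, 28, 92, 1734] [[0.945, 0.117], [1.047, 0.147], [1.11, -0.035], [0.997, -0.05]]
[474, 118, 49, 60, 1926] [[0.65, -0.08], [0.656, 0.004], [0.739, 0.004], [0.735, -0.085]]
[274, 144, 90, 36, 2597] [[0.372, -0.077], [0.489, -0.065], [0.496, -0.112], [0.375, -0.125]]
```

The tray was knocked about 9 mm and its holders went with it. I'll take one closer numeric check of holder 2.

Scaled: -0.045 m is -0.9.

>>> hand_motion(
  segments="0.05,-0.9,0,0,0\n0.05,-0.9,0,0,0\n0.05,0,0,0,0\n0.05,0,0,0,0\n0.05,0,0,0,0",
)

```text
t: 61.5
tool_pos: [0.4517, -0.1831, 0.2683]
orientation: [-2.1, -2.336, -0.0]
force: [-0.1, 0.1, -0.1]
opening: 0.0502
gripper_force: 0.0
```

Run:
```python
from w import *
c=cam('wrist','w11')
for P in [(.4364,-.1243),(.4455,-.224)]: print('exp',proj(c,[*P,.092]))
for x,y,r in faces(c):
  if 250<x<400: print(x,y,r,plane(c,(x,y),.092))
import wt
```

```text
exp [316.54827145 120.74887629]
exp [315.77459472 212.60333399]
315.5 212.5 14.4 [ 0.44518696 -0.2239111   0.092     ]
316.5 115.5 21.2 [ 0.4357958  -0.11888903  0.092     ]
[509, 0, 45, 30, 944] [[0.697, 0.053], [0.698, 0.102], [0.789, 0.132], [0.786, 0.079]]
[617, 32, 23, 148, 2147] [[0.967, 0.143], [1.053, 0.178], [1.123, -0.125], [1.028, -0.138]]
[488, 45, 38, 60, 1702] [[0.663, 0.016], [0.73, 0.035], [0.741, -0.056], [0.674, -0.07]]
[272, 75, 92, 105, 7752] [[0.371, -0.074], [0.488, -0.063], [0.506, -0.201], [0.382, -0.214]]
[487, 113, 55, 67, 2069] [[0.678, -0.171], [0.674, -0.081], [0.784, -0.07], [0.791, -0.169]]
```

Holder 2's face is within 1 mm of where an upright, carried-along holder should be. Handing in.

```bash
python3 -c "
from plant import robot
print(robot.close_job())"
```

```text
the job is handed in; nothing more can be done
None
```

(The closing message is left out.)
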